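Load the sweet potato roaster and shut its steam flap with the hook pole

ROBOT

A 6-joint arm with a two-finger parallel gripper is mounted at the origin on the work surface. World frame = base frame: x ahead of the robot, y to its left, z up, the work surface at z = 0. Lengths are in m, angles in rad, forces in N, time in s.
With the tool pointing down it reaches from about 0.25 to 0.725 m from the base axis. Payload 4 kg.
Tool frame: the origin (TCP) lies where the fingers leave the gripper's body, on its centre line; the fingertips stand 73 mm ahead of it and the grasp point (between the pads) lies 54 mm ahead of it (bot.tips_ahead is the z of the fingertips in the tool frame, in m); z points along the fingers, y is the direction in which the jaws open and shut (so a half turn about z gives the same grasp; the last joint's range is limited). The gripper opens to 85 mm and grips with 20 to 120 N. Pads are 22 mm wide; open, the fingers measure 114 mm over their backs; the gripper's body (76 mm by 85 mm) begins 54 mm behind the grasp point. The pads swing forward as they close: fully open they stand 13 mm farther back than shut.
Start: joints at [-1.335, 0.241, 0.005, 1.335, 0, 1.571], TCP at [0.117, -0.486, 0.304] pointing down, gripper open.
Joint ranges: [-2.72, 2.72], [-1.05, 1.87], [-1.09, 1.28], [-1.99, 2.15], [-1.42, 1.44], [-3.14, 3.14]. Speed limits (rad/s): [2.79, 2.79, 3.14, 3.14, 3.14, 3.14].

INTERFACE

Orientations are given as a unit quaternion [x, y, z, w].
In Python, from workcell import readout, camera, get_calibration, order, bot gives the robot as it stands.
- The arm moves only by the tool send_rows, never from a script. Its argument "moves" is a list of rows, each a list of 3 entries, a list of its own where there are three numbers: the shift along the tool's x, y, z in mm, then the turn, a rotation vector about the tool's x, y, z in rad, then the finger opening in mm, from 0 to 85.4. In form: [[[dx, dy, dz], [ax, ay, az], grip], ...]. A call has 1 to 12 rows; each row is the pose to reach, as a shift and turn from the pose measured when the call began, along the tool's axes at that moment; what a row does not reach only later rows make up. A row lasts 1/12 s, in which the tool goes at most 41.7 mm and 7.16 degrees, less where a joint would pass 70% of its speed; a pose out of reach is approached as far as the arm can. A call with a gripper value outside its range is refused whole. The fingers move at their own pace and stop on an object; the grip force is fixed at half the most. Time passes only in rows, so rows that repeat a pose let the fingers close. It gives the time, the measured TCP pose, the force and the opening at its end, in the units of the state.
- readout.get_obs(): the state, without advancing time (a new reading comes with each control period).
- camera(name): name is "scene" or "top" or "wrist"; returns the picture (420x560x3 uint8, red, green, blue); there is no depth.
- get_calibration(name): a dict with "fx", "fy", "cx", "cy" (pixels), "R" (3x3) and "t" (3): a world point X has camera coordinates R X + t. Camera axes: x right, y down, z forward; pixel columns grow to the right and rows downward; lengths in m; the calibration is good to about 2 mm. A picture is of the moment at which its call begins: read the wrist's pose just before it. get_calibration takes no time and is no camera call; for the wrist camera it gives the pose at the moment of the call.
- order.job_done(): hands the job in, once; it reports no verdict.
The state is a dict: "clock": time; "joint_pos": joint angles; "joint_vel": joint speeds; "tau": joint torques, N m; "eef_pos": TCP position; "tool_rot": TCP orientation; "ft_force": force on the tool from outside, world axes, zero at the start; "ft_torque": the same for the moment, N m; "grip_width": finger opening in m.
Only numpy, scipy, OpenCV 4.12 (cv2) and the standard library are available. Lean on these libraries where they do the work, as an engineer would, in place of code of your own. Each camera call takes 0.05 s, during which the arm holds its last target. There are 200 camera calls.

TASK

Get the roaster ready: draw its drawer out to the stop, lay every sweet potato flat on the drawer's wire floor, none on top of another, and push the drawer fully home. Then take the hook pole, put its hook down through the ring eye of the raised steam flap and, keeping it hooked as the flap swings over, draw the flap down until it is fully shut; the flap is worked with the pole only, never touched by the robot. Finish by laying the pole back in both forks of its rest, hook end as it was and hook hanging down, and do not disturb the jars or the food pack.

Things in the scene. Friction and masses are not known exactly. Their poses are not given: they have to be found in the camera images.
- roaster: Fixed stainless drawer roaster, 380 mm wide, 360 deep, roof 170 mm above the counter. Origin: on the counter under the middle of its front face; x from the front into the machine, y to its left as the robot sees it, z up. On the roof a vent collar 59 mm tall, 280 mm wide, from 55 to 145 mm behind the front face.
- drawer (a joint): The roaster's one drawer: 0 = fully home (front panel against the machine), 0.19 m = out at its stop. Slides along the roaster's x (out is -x) with about 3 N of friction and stays where it is left. Starts partly out. The front panel is 366 mm wide, spans 63 to 161 mm above the counter.
- drawer_floor (a point): Front edge of the drawer's floor, at the middle of its width: on top of the wire rods (82 mm above the counter), at the inner face of the front panel; moves with the drawer; axes as the roaster's. Bare 6 mm rods along x, 21 mm apart. Free inner space: x = 0 to 190 mm, y = -163 to +163 mm. Side and rear rims rise 25 mm above the rods, the front panel 79 mm.
- drawer_handle (a point): Middle of the drawer's black bar handle, a bar 12 mm thick and 130 mm long along the roaster's y, 145 mm above the counter, 50 mm in front of the front panel. It can be pinched from above.
- flap: Steel steam flap 102 x 300 x 3 mm on the vent collar. Origin: middle of its front edge; hinge line along y at its x = +92 mm, which lies 150 mm behind the roaster's front face, 232 mm up; when shut its axes equal the roaster's. Opens about +y, front edge up; its z axis's tilt = opening, 0 shut, starts 0.95 to 1.2 rad. A stiff hinge (0.17 N m) holds it at any angle: draw it all the way down, 1 to 2 N.
- ring_eye (a point): Centre of the ring eye at the middle of the flap's front edge: inner diameter 36 mm, wire 6 mm, 111 mm ahead of the hinge and 9 mm below it when shut. z is the ring's own axis; the ring droops 0.45 rad from the flap, so an upright prong can stay through it from open to shut.
- pole: Hook pole, 410 mm long, 120 g, lying level in its rest. Origin: on its centreline at the place to grip (near its centre of mass); x along the pole to the hook, z up. Wooden handle 22 x 22 mm from x = -180 to +50 mm, then a steel rod 8 mm thick to x = 230 mm, where it turns down (-z) into a straight prong 8 mm thick reaching 34 mm below the centreline.
- hook_throat (a point): Point on the axis of the hook's prong, 10 mm below the pole's centreline, just under the bend, 230 mm ahead of the pole's origin.
- hook_tip (a point): Lower end of the hook's prong, 34 mm below the pole's centreline.
- pole_rest: Fixed wooden rest with two open-topped forks. Origin: on the counter under the pole's origin when the pole is home; x along the pole to the hook end. At home the pole's centreline is 70 mm up. Forks at x = -130 mm (slot 36 mm wide for the handle, saddle 59 mm up) and +140 mm (slot 24 mm wide for the rod); their sides rise to about 103 mm, flared at the top.
- jar_a: Honey jar, 68 mm across, 100 mm tall, origin under its centre. Bystander.
- jar_b: Honey jar like the other. Bystander.
- pack: Clear-lidded food pack 122 x 95 x 42 mm, origin under its centre. Bystander.
- potato1: Sweet potato, 132 mm long, about 46 mm wide and 34 mm thick, 110 to 220 g, lying flat on a 3 mm sheet of cardboard on the counter. Origin at its middle (about 17 mm above what it lies on); x along its length, y across its width. May be absent.
- potato2: Sweet potato, 120 mm long, about 46 mm wide and 34 mm thick, 110 to 220 g, lying flat on a 3 mm sheet of cardboard on the counter. Origin at its middle (about 17 mm above what it lies on); x along its length, y across its width. May be absent.
- potato3: Sweet potato, 126 mm long, about 46 mm wide and 34 mm thick, 110 to 220 g, lying flat on a 3 mm sheet of cardboard on the counter. Origin at its middle (about 17 mm above what it lies on); x along its length, y across its width. May be absent.
- potato4: Sweet potato, 112 mm long, about 46 mm wide and 34 mm thick, 110 to 220 g, lying flat on a 3 mm sheet of cardboard on the counter. Origin at its middle (about 17 mm above what it lies on); x along its length, y across its width. May be absent.

How it is judged:
On the way, in this order (a step that is already met when the one before it is completed fails the run):
1. the drawer is drawn out to its stop (within 12 mm) (value of joint drawer above 0.178 m), for 0.2 s.
2. every sweet potato lies flat on the drawer's floor, none on another (x of potato1 in the frame of drawer_floor between 0 and 0.19 m and y of potato1 in the frame of drawer_floor between -0.163 and 0.163 m and z of potato1 in the frame of drawer_floor between 0.005 and 0.036 m and x of potato2 in the frame of drawer_floor between 0 and 0.19 m and y of potato2 in the frame of drawer_floor between -0.163 and 0.163 m and z of potato2 in the frame of drawer_floor between 0.005 and 0.036 m and x of potato3 in the frame of drawer_floor between 0 and 0.19 m and y of potato3 in the frame of drawer_floor between -0.163 and 0.163 m and z of potato3 in the frame of drawer_floor between 0.005 and 0.036 m and x of potato4 in the frame of drawer_floor between 0 and 0.19 m and y of potato4 in the frame of drawer_floor between -0.163 and 0.163 m and z of potato4 in the frame of drawer_floor between 0.005 and 0.036 m), for 0.4 s.
3. the drawer is pushed fully home (within 6 mm) with them in it (all of step 2 and value of joint drawer below 0.006 m), for 0.2 s.
4. the hook is through the ring eye while the flap still stands open (distance between hook_throat and ring_eye below 0.024 m and z of hook_tip in the frame of ring_eye below -0.004 m and angle between flap's own z axis and vertical above 0.8 rad), for 0.2 s.
5. the flap has swung most of the way down with the hook still through the ring eye (distance between hook_throat and ring_eye below 0.024 m and z of hook_tip in the frame of ring_eye below -0.004 m and angle between flap's own z axis and vertical below 0.5 rad), for 0.1 s.
6. the flap is fully shut (within 0.05 rad) (angle between flap's own z axis and vertical below 0.05 rad), for 0.2 s.
At the end, for the whole second after the job is handed in: Drawer home within 6 mm, every sweet potato lying on its wire floor (middle 5 to 36 mm above the rods), flap shut within 0.05 rad, pole lying in both forks as at the start (15 mm across, 40 mm along, 10 mm in height, 0.12 rad; hook hanging down), all still (all of step 3 and angle between flap's own z axis and vertical below 0.05 rad and x of pole in the frame of pole_rest between -0.04 and 0.04 m and y of pole in the frame of pole_rest between -0.015 and 0.015 m and z of pole in the frame of pole_rest between 0.06 and 0.08 m and angle between the x axis of pole and the x axis of pole_rest, either way round below 0.12 rad and x of hook_tip in the frame of pole_rest above 0.15 m and z of hook_tip in the frame of pole_rest below 0.055 m and linear speed of each of potato1, potato2, potato3, potato4, pole below 0.03 m/s); the robot touches nothing.
It fails at once if the robot itself touches the steam flap or its ring (contact force between any of the fingers, the arm and flap above 0.5 N).
It fails at once if a jar or the food pack is moved more than 30 mm or tipped (distance of any of jar_a, jar_b, pack from where it was at the start of the episode above 0.03 m or angle between any of jar_a, jar_b, pack's own z axis and vertical above 0.4 rad).
Of potato1, potato2, potato3, potato4 only 2 to 4 are there at a start; the rules pass over those that are not, and their reading is None.
At some moment in a run one of potato1, potato2, potato3, potato4 may be knocked a few centimetres aside while the robot is not near it.
It also fails if it takes over 210 s, if anything falls off the work surface, if the arm or the gripper's body presses on something with over 40 N, if the wrist force passes 120 N, or if a joint passes its speed limit or range.

## Working session

There is one attempt and no reset: what is moved stays moved. The work goes in short steps, Python scripts to look and compute and a tool call to move; the robot and the scene stay as the last step left them, time stands still between calls to the robot, and variables do not carry over. Pictures are saved under pics/ and viewed, about 12 in all and at most 16, crops included, and the job is handed in when it is done.

Besides the shell and the picture viewer there is one more tool, called after "Request:" as name(argument=value, ...) on one line, values as JSON. send_rows: Moves the arm, as the interface text tells. Its arguments: {"type":"object","properties":{"moves":{"type":"array","items":{"type":"array"}}},"required":["moves"]}

```bash
ls; mkdir -p pics
python3 - <<'E'
from workcell import readout,camera,get_calibration,bot
import cv2,json
for n in("scene","top"):
    im=camera(n); cv2.imwrite(f"pics/{n}0.png",im[:,:,::-1]); c=get_calibration(n); print(n,c)
print(readout.get_obs()); print([a for a in dir(bot) if a[0]!='_'])
E
```

```text
pics
scene {'fx': 446.6328171669276, 'fy': 446.6328171669276, 'cx': 278.79623095180654, 'cy': 209.85381401852786, 'R': array([[ 0.86155116,  0.50759679, -0.00866575],
       [ 0.39612708, -0.68283194, -0.61385983],
       [-0.31751052,  0.52543891, -0.78936748]]), 't': array([-0.43920159, -0.14000262,  1.42965912])}
top {'fx': 417.8137262028653, 'fy': 417.8137262028653, 'cx': 277.8027388137852, 'cy': 212.58695155132511, 'R': array([[-0.00398283, -0.99975766, -0.021651  ],
       [-0.99826266,  0.00524781, -0.0586867 ],
       [ 0.0587861 ,  0.02137965, -0.99804164]]), 't': array([-0.0401373 ,  0.53651075,  1.24894481])}
{'clock': 0.1, 'joint_pos': array([-1.33500893e+00,  2.41352663e-01,  3.86112864e-03,  1.33523726e+00,
       -4.31345888e-05,  1.57080738e+00]), 'joint_vel': array([-0.00084314, -0.00118329,  0.00246434, -0.00187151,  0.001532  ,
        0.00082902]), 'tau': array([-1.41268574e-03, -3.73137474e+01,  2.53010291e+01,  1.08244902e-02,
        1.07682899e-05,  6.34460804e-06]), 'eef_pos': array([ 0.11669195, -0.48574022,  0.3030952 ]), 'tool_rot': array([ 9.93058767e-01,  1.17615268e-01, -1.35071777e-04, -9.56986976e-04]), 'ft_force': array([-0.12372268,  0.29653159, -0.69088918]), 'ft_torque': array([ 0.01862161, -0.02826974,  0.02833876]), 'grip_width': 0.08543609719343795}
['Unreachable', 'tips_ahead']
```

View pics/scene0.png

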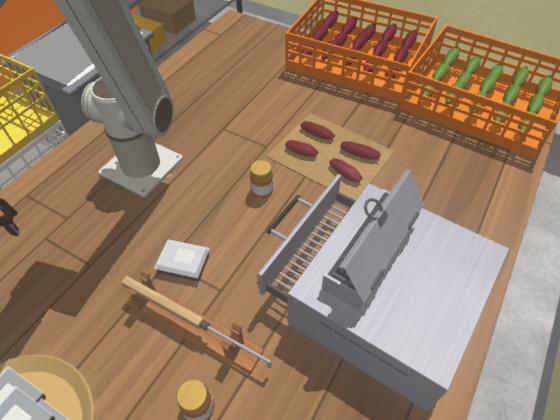

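View pics/top0.png

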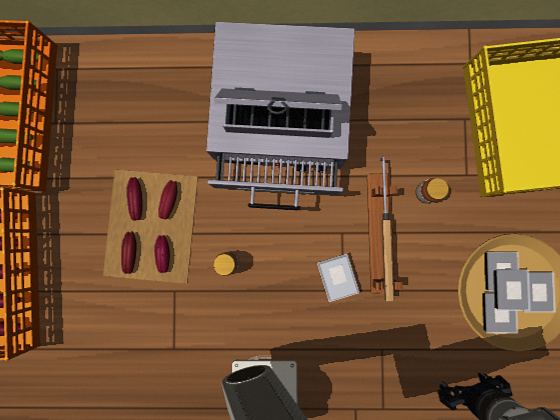

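The scene view shows four potatoes on cardboard, left of the roaster, with the flap and ring raised at (375,208). In the top view the handle bar is at (275,207). The pole runs from (390,298) to (384,158), hook end away from the robot. The jars are at (225,265) and (435,188), and the pack is at (338,278).

```bash
cat > h.py <<'E'
import numpy as np,cv2
from workcell import readout,camera,get_calibration
from scipy.spatial.transform import Rotation as Rn
def ray(c,uv):
    R,t=np.array(c["R"]),np.array(c["t"]); uv=np.asarray(uv,float).reshape(-1,2)
    d=np.c_[(uv[:,0]-c["cx"])/c["fx"],(uv[:,1]-c["cy"])/c["fy"],np.ones(len(uv))]@R
    return -R.T@t,d
def plane(c,uv,z):
    o,d=ray(c,uv); return o+d*((z-o[2])/d[:,2])[:,None]
def proj(c,X):
    p=np.atleast_2d(X)@np.array(c["R"]).T+np.array(c["t"]); return np.c_[p[:,0]/p[:,2]*c["fx"]+c["cx"],p[:,1]/p[:,2]*c["fy"]+c["cy"]]
def tri(c1,u1,c2,u2):
    o1,d1=ray(c1,u1);o2,d2=ray(c2,u2); d1=d1[0];d2=d2[0]
    s=np.linalg.lstsq(np.c_[d1,-d2],o2-o1,rcond=None)[0]
    a,b=o1+s[0]*d1,o2+s[1]*d2; return (a+b)/2,np.linalg.norm(a-b)
def blobs(m,amin):
    n,l,s,_=cv2.connectedComponentsWithStats(m.astype(np.uint8)); return [np.argwhere(l==i)[:,::-1] for i in range(1,n) if s[i,4]>=amin]
def potmask(rgb):
    h=cv2.cvtColor(rgb,cv2.COLOR_RGB2HSV); return ((h[...,0]>160)|(h[...,0]<3))&(h[...,1]>110)&(h[...,2]>25)
def pots(c,rgb,z,amin=250):
    out=[]
    for b in blobs(potmask(rgb),amin):
        P=plane(c,b,z)[:,:2]; m,sz,an=cv2.minAreaRect(P.astype(np.float32)*1000)
        bx=cv2.boxPoints((m,sz,an)); e=max([bx[1]-bx[0],bx[2]-bx[1]],key=np.linalg.norm)
        out.append((np.round(np.array(m)/1000,4),np.round(sorted(sz)).tolist(),round(float(np.arctan2(e[1],e[0])%np.pi),3),b.mean(0).round()))
    return out
# move in tool axes: target world TCP pos/quat -> shift (mm), rotvec
def rel(tp,yaw=None,q=None):
    o=readout.get_obs(); R0=Rn.from_quat(o["tool_rot"])
    R1=R0 if yaw is None and q is None else (Rn.from_quat(q) if q is not None else down(yaw))
    return np.round(R0.inv().apply(np.array(tp)-o["eef_pos"])*1000,1),np.round((R0.inv()*R1).as_rotvec(),3)
def down(yaw):  # tool z down, tool x axis at world angle yaw
    c,s=np.cos(yaw),np.sin(yaw); return Rn.from_matrix(np.array([[c,s,0],[s,-c,0],[0,0,-1]]))
E
python3 - <<'E'
from h import *
im=cv2.imread("pics/top0.png"); c=get_calibration("top")
for p in pots(c,im[:,:,::-1].copy(),0.018): print(p)
cv2.imwrite("pics/topcrop.png",cv2.resize(im[15:305,200:460],None,fx=2,fy=2,interpolation=cv2.INTER_CUBIC))
s=cv2.imread("pics/scene0.png")
cv2.imwrite("pics/scenecrop.png",cv2.resize(s[170:420,240:510],None,fx=2.2,fy=2.2,interpolation=cv2.INTER_CUBIC))
print(Rn.from_quat(readout.get_obs()["tool_rot"]).as_matrix().round(3))
E
```

```text
(array([0.583 , 0.3956]), [43.0, 129.0], 0.017, array([134., 199.]))
(array([0.5789, 0.2918]), [42.0, 118.0], 2.906, array([168., 199.]))
(array([0.4192, 0.4097]), [40.0, 121.0], 0.016, array([128., 252.]))
(array([0.4129, 0.3076]), [43.0, 109.0], 0.013, array([162., 254.]))
[[ 0.972  0.234 -0.   ]
 [ 0.234 -0.972  0.002]
 [-0.    -0.002 -1.   ]]
```

View pics/topcrop.png

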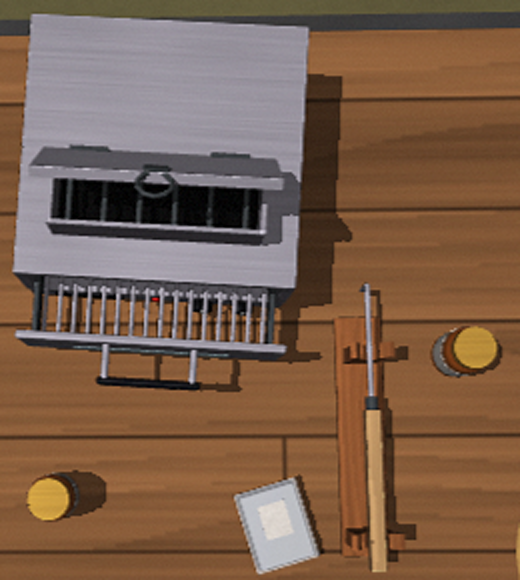

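View pics/scenecrop.png

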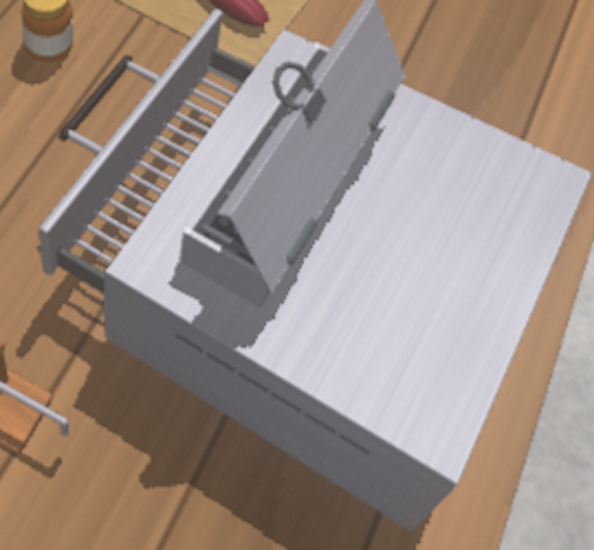

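The crops give these top-view pixels: roof corners (207.5,151.5), (216.5,22) and (354,28.5); handle ends (249,205) and (300,208); ring centre (277.5,105.5); pole tail (389,300) and hook bend (383,158). In the scene view the ring is at (373.6,208.6).

Run:
```python
from h import *
c=get_calibration("top"); s=get_calibration("scene")
print("roof top",plane(c,[[207.5,151.5],[216.5,22],[354,28.5],[348.3,156.5]],.17).round(4))
print("roof scene",plane(s,[[371.8,183.6],[508,248.6],[447.7,390.5],[288.6,293.6]],.17).round(4))
print("handle",plane(c,[[249,205],[300,208]],.145).round(4), plane(s,[[240+127/2.2,170+60/2.2],[240+65/2.2,170+135/2.2]],.145).round(4))
print("panel top",plane(c,[[208,182],[342,190]],.161).round(4))
print("ring",tri(c,[277.5,105.5],s,[373.6,208.6]))
print("pole",plane(c,[[389,300],[386,216.5],[383,158]],.07).round(4))
print("pole sc",plane(s,[[268,362]],.07).round(4))
print("jars",plane(c,[[225,264],[437,189]],.1).round(3),"pack",plane(c,[[318,263],[347,254],[359,293],[330,301]],.042).round(3))
im=camera("wrist")
# handle black mask
t=cv2.cvtColor(cv2.imread("pics/top0.png"),cv2.COLOR_BGR2GRAY)
```

```text
roof top [[ 0.6927  0.1424  0.17  ]
 [ 1.0506  0.1198  0.17  ]
 [ 1.0267 -0.2548  0.17  ]
 [ 0.676  -0.2345  0.17  ]]
roof scene [[ 0.7021  0.1485  0.17  ]
 [ 1.0508  0.1215  0.17  ]
 [ 1.0284 -0.2556  0.17  ]
 [ 0.6724 -0.2315  0.17  ]]
handle [[ 0.5498  0.0329  0.145 ]
 [ 0.5408 -0.1057  0.145 ]] [[ 0.5497  0.0313  0.145 ]
 [ 0.5425 -0.0976  0.145 ]]
panel top [[ 0.6114  0.1423  0.161 ]
 [ 0.5874 -0.2178  0.161 ]]
ring (array([ 0.76578693, -0.04993579,  0.32600287]), np.float64(0.0014552793976561067))
pole [[ 0.2825 -0.359   0.07  ]
 [ 0.5202 -0.3551  0.07  ]
 [ 0.6901 -0.3497  0.07  ]]
pole sc [[ 0.6904 -0.3516  0.07  ]]
jars [[ 0.387  0.105  0.1  ]
 [ 0.595 -0.492  0.1  ]] pack [[ 0.386 -0.161  0.042]
 [ 0.412 -0.246  0.042]
 [ 0.299 -0.279  0.042]
 [ 0.276 -0.194  0.042]]
```

Run:
```python
from h import *
print(rel([.5455,-.035,.30],1.506))
```

```text
(array([ 522.2, -338.2,    3.8]), array([-1.00e-03, -1.00e-03, -1.27e+00]))
```

Request:
send_rows(moves=[[[522,-338,4],[0,0,-1.27],40],[[522,-338,4],[0,0,-1.27],40],[[522,-338,4],[0,0,-1.27],40],[[522,-338,4],[0,0,-1.27],40],[[522,-338,4],[0,0,-1.27],40],[[522,-338,4],[0,0,-1.27],40],[[522,-338,4],[0,0,-1.27],40],[[522,-338,4],[0,0,-1.27],40],[[522,-338,4],[0,0,-1.27],40],[[522,-338,4],[0,0,-1.27],40],[[522,-338,4],[0,0,-1.27],40],[[522,-338,4],[0,0,-1.27],40]])

```text
clock: 1.15
eef_pos: [0.4621, -0.1218, 0.3004]
tool_rot: [0.729, 0.684, 0.0, -0.001]
ft_force: [0.6, -1.3, 0.2]
grip_width: 0.0403
```

Run:
```python
from h import *
print(rel([.5455,-.035,.30],1.506),rel([.5455,-.035,.199],1.506))
```

```text
(array([91.9, 77.7,  0.5]), array([-0.001, -0.001,  0.001])) (array([ 91.8,  77.7, 101.5]), array([-0.001, -0.001,  0.001]))
```

Request:
send_rows(moves=[[[92,78,0],[0,0,0],40],[[92,78,0],[0,0,0],40],[[92,78,0],[0,0,0],40],[[92,78,0],[0,0,0],40],[[92,78,40],[0,0,0],40],[[92,78,70],[0,0,0],40],[[92,78,101],[0,0,0],40],[[92,78,101],[0,0,0],40],[[92,78,101],[0,0,0],0],[[92,78,101],[0,0,0],0],[[92,78,101],[0,0,0],0],[[92,78,101],[0,0,0],0]])

```text
clock: 2.15
eef_pos: [0.5467, -0.0351, 0.2017]
tool_rot: [0.729, 0.684, 0.001, 0.001]
ft_force: [-1.3, -1.0, 1.0]
grip_width: 0.0098
```

Run:
```python
from h import *
cv2.imwrite("pics/top1.png",camera("top")[:,:,::-1])
im=camera("wrist"); cv2.imwrite("pics/w1.png",im[:,:,::-1]); o=readout.get_obs(); print(o["eef_pos"],o["ft_force"],o["grip_width"])
```

```text
[ 0.546718   -0.03512259  0.20164667] [-1.88998459 -2.10195533  5.2096703 ] 0.009915673343540526
```

View pics/w1.png

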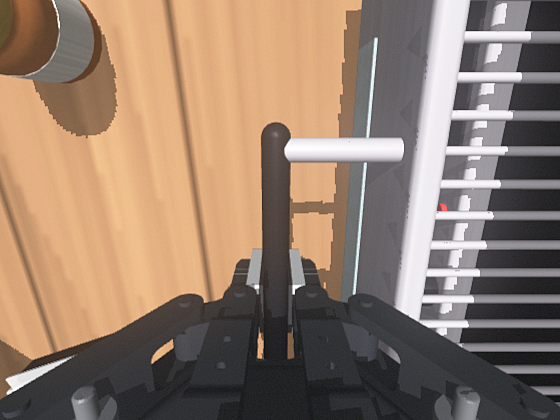

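The wrist view shows the pads closed on the black bar at about (276,300). Next is the pull.

Request:
send_rows(moves=[[[0,-12,0],[0,0,0],0],[[0,-24,0],[0,0,0],0],[[0,-36,0],[0,0,0],0],[[0,-48,0],[0,0,0],0],[[0,-60,0],[0,0,0],0],[[0,-72,0],[0,0,0],0],[[0,-84,0],[0,0,0],0],[[0,-92,0],[0,0,0],0],[[0,-100,0],[0,0,0],0],[[0,-105,0],[0,0,0],0],[[0,-110,0],[0,0,0],0],[[0,-110,0],[0,0,0],0]])

```text
clock: 3.25
eef_pos: [0.4361, -0.0279, 0.2017]
tool_rot: [0.729, 0.684, 0.001, 0.0]
ft_force: [-1.0, 1.4, 0.1]
grip_width: 0.0096
```

Request:
send_rows(moves=[[[0,-3,0],[0,0,0],0],[[0,-6,0],[0,0,0],0],[[0,-9,0],[0,0,0],0],[[0,-12,0],[0,0,0],0],[[0,-15,0],[0,0,0],0],[[0,-15,0],[0,0,0],0]])

```text
clock: 3.75
eef_pos: [0.4284, -0.0274, 0.2018]
tool_rot: [0.729, 0.684, 0.007, 0.006]
ft_force: [25.3, -1.6, -28.6]
grip_width: 0.0099
```

Request:
send_rows(moves=[[[0,4,0],[0,0,0],0],[[0,4,0],[0,0,0],0],[[0,4,0],[0,0,0],40],[[0,4,0],[0,0,0],40],[[0,4,0],[0,0,0],40],[[0,4,-30],[0,0,0],40],[[0,4,-70],[0,0,0],40],[[0,4,-110],[0,0,0],40],[[0,4,-110],[0,0,0],70]])

```text
clock: 4.5
eef_pos: [0.4329, -0.0279, 0.32]
tool_rot: [0.729, 0.684, 0.012, 0.011]
ft_force: [0.9, -0.7, 1.1]
grip_width: 0.0504
```

Run:
```python
from h import *
im=camera("top"); cv2.imwrite("pics/top2.png",im[:,:,::-1]); c=get_calibration("top")
for p in pots(c,im,0.018): print(p)
P=pots(c,im,0.018)
print(rel([.413,.308,.30],0.013),rel([.413,.308,.078],0.013))
```

```text
(array([0.5832, 0.3956]), [43.0, 129.0], 0.017, array([134., 198.]))
(array([0.5789, 0.2918]), [42.0, 118.0], 2.906, array([168., 199.]))
(array([0.4192, 0.4097]), [40.0, 121.0], 0.018, array([128., 252.]))
(array([0.4129, 0.3076]), [43.0, 109.0], 0.013, array([162., 254.]))
(array([333.9, -41.1,  16.2]), array([ 0.022, -0.023,  1.494])) (array([333.6, -47.5, 238.1]), array([ 0.022, -0.023,  1.494]))
```

View pics/top2.png

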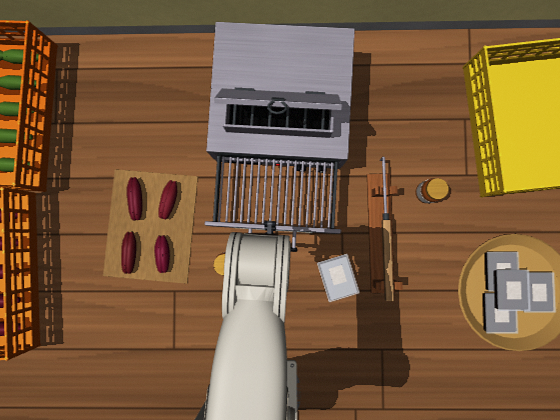

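The drawer is fully out and the four potatoes have not moved. I'm going to the near right one first.

Request:
send_rows(moves=[[[334,-41,16],[0.022,-0.023,1.494],80],[[334,-41,16],[0.022,-0.023,1.494],80],[[334,-41,16],[0.022,-0.023,1.494],80],[[334,-41,16],[0.022,-0.023,1.494],80],[[334,-41,16],[0.022,-0.023,1.494],80],[[334,-41,16],[0.022,-0.023,1.494],80],[[334,-41,16],[0.022,-0.023,1.494],80],[[334,-41,16],[0.022,-0.023,1.494],80],[[334,-41,16],[0.022,-0.023,1.494],80],[[334,-41,16],[0.022,-0.023,1.494],80],[[334,-41,16],[0.022,-0.023,1.494],80],[[334,-41,16],[0.022,-0.023,1.494],80]])

```text
clock: 5.55
eef_pos: [0.4501, 0.23, 0.2988]
tool_rot: [0.976, 0.21, -0.016, -0.05]
ft_force: [0.1, -1.1, -0.2]
grip_width: 0.08
```

Run:
```python
from h import *
c=get_calibration("wrist"); im=camera("wrist"); cv2.imwrite("pics/w2.png",im[:,:,::-1])
for p in pots(c,im,0.018,1500): print(p)
print(rel([.413,.308,.30],0.013),rel([.413,.308,.078],0.013))
```

```text
(array([0.5511, 0.3895]), [42.0, 64.0], 0.083, array([204.,  26.]))
(array([0.5767, 0.2906]), [42.0, 112.0], 2.927, array([302.,  42.]))
(array([0.4194, 0.4139]), [35.0, 125.0], 3.097, array([147., 133.]))
(array([0.414 , 0.3073]), [42.0, 112.0], 0.082, array([229., 177.]))
(array([ -1.5, -89.4,   8. ]), array([-0.1  ,  0.032,  0.405])) (array([  1.1, -66.4, 228.8]), array([-0.1  ,  0.032,  0.405]))
```

View pics/w2.png

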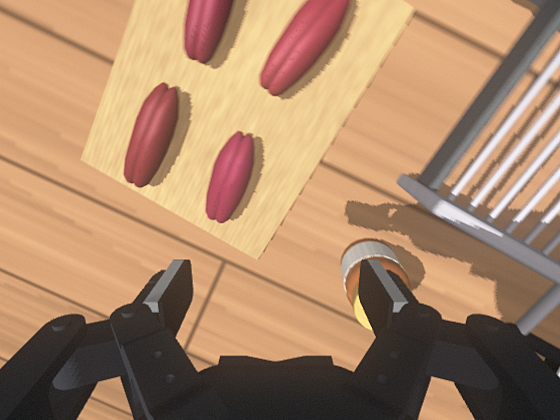

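The wrist view confirms the potato positions: the target is at pixel (229,177), which works out to (0.414,0.307).

Request:
send_rows(moves=[[[-1,-89,8],[-0.1,0.032,0.38],80],[[-1,-89,8],[-0.1,0.032,0.38],80],[[-1,-89,8],[-0.1,0.032,0.38],80],[[-1,-89,8],[-0.1,0.032,0.38],80],[[-1,-89,8],[-0.1,0.032,0.38],80],[[-1,-80,90],[-0.1,0.032,0.38],80],[[0,-76,130],[-0.1,0.032,0.38],80],[[1,-72,170],[-0.1,0.032,0.38],80],[[1,-69,210],[-0.1,0.032,0.38],80],[[1,-67,229],[-0.1,0.032,0.38],80],[[1,-67,229],[-0.1,0.032,0.38],80]])

```text
clock: 6.52
eef_pos: [0.4548, 0.0453, 0.1804]
tool_rot: [0.999, 0.043, -0.002, -0.015]
ft_force: [0.3, -0.0, 0.1]
grip_width: 0.08
```

Run:
```python
from h import *
print(rel([.413,.308,.078],0.03),readout.get_obs()["eef_pos"])
```

```text
(array([ -19.1, -262.2,  110.3]), array([-0.03 ,  0.003,  0.055])) [0.45479698 0.0452657  0.18042738]
```

Run:
```python
from h import *
o=readout.get_obs(); print(o["joint_pos"].round(3),o["joint_vel"].round(3),Rn.from_quat(o["tool_rot"]).as_matrix().round(3))
print(rel([.453,.045,.30],0.03))
```

```text
[ 0.084  0.255 -0.318  1.     0.03   3.141] [-0.032  0.145 -0.408 -0.564 -0.013  0.   ] [[ 0.996  0.085 -0.005]
 [ 0.085 -0.996  0.029]
 [-0.002 -0.03  -1.   ]]
(array([  -2.1,   -3.4, -119.5]), array([-0.03 ,  0.003,  0.055]))
```

Joint 6 ran into its limit, since this yaw needs the half turn. I'll use the equivalent grasp at yaw + π, rising first.

Request:
send_rows(moves=[[[-2,-3,-40],[-0.03,0,0],80],[[-2,-3,-80],[-0.03,0,-0.1],80],[[-2,-3,-120],[0,0,-0.2],80],[[-2,-3,-120],[0,0,-0.3],80],[[-2,-3,-120],[0,0,-0.42],80],[[-2,-3,-120],[0,0,-0.54],80],[[-2,-3,-120],[0,0,-0.66],80],[[-2,-3,-120],[0,0,-0.78],80],[[-2,-3,-120],[0,0,-0.9],80],[[-2,-3,-120],[0,0,-1.02],80],[[-2,-3,-120],[0,0,-1.14],80],[[-2,-3,-120],[0,0,-1.26],80]])

```text
clock: 7.52
eef_pos: [0.4523, 0.0444, 0.2999]
tool_rot: [0.78, 0.625, 0.007, -0.013]
ft_force: [-0.2, -0.1, 0.6]
grip_width: 0.0802
```

Run:
```python
from h import *
o=readout.get_obs(); print(o["joint_pos"].round(3),o["eef_pos"])
print(rel([.413,.308,.30],np.pi+.03))
```

```text
[ 0.083  0.155 -0.113  1.307  0.029  1.873] [0.45226755 0.04443098 0.29992745]
(array([248.6, -95.7,   7.8]), array([ 0.016, -0.03 , -1.82 ]))
```

Request:
send_rows(moves=[[[40,-16,8],[0.016,-0.03,-0.12],80],[[80,-32,8],[0.016,-0.03,-0.24],80],[[115,-48,8],[0.016,-0.03,-0.36],80],[[150,-64,8],[0.016,-0.03,-0.48],80],[[185,-75,8],[0.016,-0.03,-0.6],80],[[215,-85,8],[0.016,-0.03,-0.72],80],[[249,-96,8],[0.016,-0.03,-0.84],80],[[249,-96,8],[0.016,-0.03,-0.96],80],[[249,-96,8],[0.016,-0.03,-1.08],80],[[249,-96,8],[0.016,-0.03,-1.2],80],[[249,-96,8],[0.016,-0.03,-1.32],80],[[249,-96,8],[0.016,-0.03,-1.44],80]])

```text
clock: 8.52
eef_pos: [0.4121, 0.3082, 0.2992]
tool_rot: [0.171, 0.985, -0.002, -0.003]
ft_force: [0.3, 0.3, 0.4]
grip_width: 0.0802
```

Run:
```python
from h import *
c=get_calibration("top"); im=camera("top")
for p in pots(c,im,0.018): print(p)
print(rel([.413,.308,.30],np.pi+.03),rel([.413,.308,.078],np.pi+.03))
```

```text
(array([0.583 , 0.3956]), [43.0, 129.0], 0.017, array([134., 199.]))
(array([0.5789, 0.2918]), [42.0, 118.0], 2.906, array([168., 199.]))
(array([0.4129, 0.3076]), [43.0, 109.0], 0.013, array([162., 254.]))
(array([-0.9,  0.2, -0.8]), array([-0.004, -0.006, -0.37 ])) (array([ -2.1,   1.4, 221.2]), array([-0.004, -0.006, -0.37 ]))
```

Request:
send_rows(moves=[[[-1,0,30],[0,0,-0.12],80],[[-1,0,60],[0,0,-0.24],80],[[-1,0,90],[0,0,-0.37],80],[[-1,0,130],[0,0,-0.37],80],[[-2,1,165],[0,0,-0.37],80],[[-2,1,200],[0,0,-0.37],80],[[-2,1,221],[0,0,-0.37],80],[[-2,1,221],[0,0,-0.37],60],[[-2,1,221],[0,0,-0.37],20],[[-2,1,221],[0,0,-0.37],20],[[-2,1,221],[0,0,-0.37],20],[[-2,1,221],[0,0,-0.37],20]])

```text
clock: 9.57
eef_pos: [0.4138, 0.3084, 0.0801]
tool_rot: [-0.015, 1.0, -0.001, -0.002]
ft_force: [0.9, 0.4, -1.3]
grip_width: 0.0444
```

Run:
```python
from h import *
# floor target: TCP for slots
print(rel([.413,.308,.27],np.pi-.064)); print(rel([.569,-.149,.27],np.pi-.064)); print(rel([.569,-.149,.165],np.pi-.064))
print(readout.get_obs()["eef_pos"])
```

```text
(array([   1.6,   -0.6, -189.9]), array([-0.001, -0.004,  0.093]))
(array([-141., -462., -190.]), array([-0.001, -0.004,  0.093]))
(array([-141.4, -461.8,  -85. ]), array([-0.001, -0.004,  0.093]))
[0.41383508 0.30842512 0.08007756]
```

Request:
send_rows(moves=[[[0,0,-40],[0,0,0],20],[[0,0,-80],[0,0,0],20],[[0,0,-120],[0,0,0],20],[[0,0,-160],[0,0,0],20],[[0,0,-190],[0,0,0],20],[[-12,-38,-190],[0,0,0.09],20],[[-24,-76,-190],[0,0,0.09],20],[[-36,-114,-190],[0,0,0.09],20],[[-48,-152,-190],[0,0,0.09],20],[[-60,-190,-190],[0,0,0.09],20],[[-72,-228,-190],[0,0,0.09],20],[[-84,-266,-190],[0,0,0.09],20]])

```text
clock: 10.57
eef_pos: [0.5066, 0.0434, 0.2714]
tool_rot: [0.03, 1.0, -0.0, -0.001]
ft_force: [0.8, 0.2, -2.6]
grip_width: 0.0437
```

Run:
```python
from h import *
o=readout.get_obs(); print(o["joint_pos"].round(2),o["grip_width"])
print(rel([.569,-.149,.27],np.pi-.064)); print(rel([.569,-.149,.161],np.pi-.064))
```

```text
[ 0.09  0.27 -0.04  1.26 -0.    0.15] 0.04373241095356358
(array([ -74. , -188.2,    1.5]), array([-0.001, -0.001,  0.003]))
(array([ -74.1, -188.1,  110.5]), array([-0.001, -0.001,  0.003]))
```

Request:
send_rows(moves=[[[-15,-38,1],[0,0,0],20],[[-30,-76,1],[0,0,0],20],[[-45,-114,1],[0,0,0],20],[[-60,-152,1],[0,0,0],20],[[-74,-188,1],[0,0,0],20],[[-74,-188,10],[0,0,0],20],[[-74,-188,40],[0,0,0],20],[[-74,-188,70],[0,0,0],20],[[-74,-188,95],[0,0,0],20],[[-74,-188,105],[0,0,0],20],[[-74,-188,110],[0,0,0],20],[[-74,-188,110],[0,0,0],20]])

```text
clock: 11.57
eef_pos: [0.5687, -0.1486, 0.1614]
tool_rot: [0.03, 1.0, -0.0, -0.001]
ft_force: [-0.4, -0.3, -1.2]
grip_width: 0.0443
```

Request:
send_rows(moves=[[[0,0,0],[0,0,0],55],[[0,0,0],[0,0,0],55],[[0,0,0],[0,0,0],55],[[0,0,-20],[0,0,0],55],[[0,0,-50],[0,0,0],55],[[0,0,-90],[0,0,0],55],[[0,0,-125],[0,0,0],60],[[0,0,-125],[0,0,0],80]])

```text
clock: 12.23
eef_pos: [0.5724, -0.1494, 0.2967]
tool_rot: [0.03, 1.0, -0.002, 0.007]
ft_force: [0.4, -0.0, 1.5]
grip_width: 0.0705
```

Run:
```python
from h import *
o=readout.get_obs(); print(o["eef_pos"])
c=get_calibration("wrist"); im=camera("wrist"); cv2.imwrite("pics/w3.png",im[:,:,::-1])
c=get_calibration("top"); im=camera("top")
for p in pots(c,im,0.018,150): print(p)
print(rel([.579,.292,.30],np.pi-.225));
```

```text
[ 0.5723605  -0.14935309  0.29671911]
(array([0.5816, 0.3956]), [43.0, 126.0], 0.017, array([134., 199.]))
(array([0.5789, 0.2918]), [42.0, 118.0], 2.906, array([168., 199.]))
(array([0.4192, 0.4097]), [40.0, 121.0], 0.018, array([128., 252.]))
(array([ 18.1, 440.5, -10.9]), array([-0.002,  0.006,  0.164]))
```

View pics/w3.png

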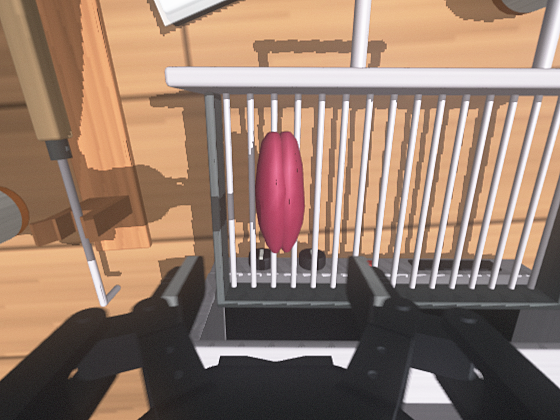

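The first potato lies flat on the rods at pixel (280,192), inside the rims. Next is the far right one.

Request:
send_rows(moves=[[[2,40,-11],[0,0,0.08],80],[[4,80,-11],[0,0,0.164],80],[[6,120,-11],[0,0,0.164],80],[[8,160,-11],[0,0,0.164],80],[[10,200,-11],[0,0,0.164],80],[[12,240,-11],[0,0,0.164],80],[[14,280,-11],[0,0,0.164],80],[[16,320,-11],[0,0,0.164],80],[[17,360,-11],[0,0,0.164],80],[[18,400,-11],[0,0,0.164],80],[[18,440,-11],[0,0,0.164],80],[[18,440,-11],[0,0,0.164],80]])

```text
clock: 13.33
eef_pos: [0.5776, 0.2987, 0.2975]
tool_rot: [0.108, 0.994, -0.0, 0.001]
ft_force: [-0.5, -0.3, -0.7]
grip_width: 0.0799
```

Run:
```python
from h import *
c=get_calibration("wrist"); im=camera("wrist")
for p in pots(c,im,0.018,1500): print(p)
print(rel([.579,.292,.30],np.pi-.225),rel([.579,.292,.079],np.pi-.225));
```

```text
(array([0.4484, 0.4077]), [39.0, 65.0], 3.018, array([356.,  28.]))
(array([0.5834, 0.3949]), [40.0, 132.0], 0.117, array([358., 164.]))
(array([0.5804, 0.2905]), [41.0, 119.0], 2.925, array([269., 182.]))
(array([-1.9, -3.1, -2.3]), array([-0.003,  0.003,  0.006])) (array([ -1.1,  -2.5, 218.6]), array([-0.003,  0.003,  0.006]))
```

Request:
send_rows(moves=[[[-2,-4,40],[0,0,0],80],[[-2,-4,80],[0,0,0],80],[[-2,-4,120],[0,0,0],80],[[-2,-4,160],[0,0,0],80],[[-2,-4,195],[0,0,0],80],[[-2,-4,218],[0,0,0],80],[[-2,-4,218],[0,0,0],60],[[-2,-4,218],[0,0,0],20],[[-2,-4,218],[0,0,0],20],[[-2,-4,218],[0,0,0],20],[[-2,-4,218],[0,0,0],20],[[-2,-4,218],[0,0,0],20]])

```text
clock: 14.38
eef_pos: [0.5804, 0.2907, 0.0814]
tool_rot: [0.109, 0.994, -0.001, 0.003]
ft_force: [0.5, 0.1, -0.8]
grip_width: 0.0454
```

Request:
send_rows(moves=[[[0,0,-40],[0,0,0],20],[[0,0,-80],[0,0,0],20],[[0,0,-120],[0,0,0],20],[[0,0,-160],[0,0,0],20],[[0,0,-190],[0,0,0],20],[[0,-38,-190],[0,0,-0.08],20],[[0,-76,-190],[0,0,-0.16],20],[[0,-114,-190],[0,0,-0.16],20],[[0,-152,-190],[0,0,-0.16],20],[[0,-180,-190],[0,0,-0.16],20]])

```text
clock: 15.22
eef_pos: [0.5392, 0.1129, 0.2725]
tool_rot: [0.03, 1.0, -0.001, 0.003]
ft_force: [-0.6, -0.9, -1.1]
grip_width: 0.0451
```

Run:
```python
from h import *
o=readout.get_obs(); print(o["eef_pos"],o["grip_width"])
print(rel([.574,-.075,.27],np.pi-.064)); print(rel([.574,-.075,.161],np.pi-.064))
```

```text
[0.53918002 0.11288722 0.27253695] 0.045114349592399856
(array([ -45.9, -185.5,    3.3]), array([-0.003,  0.006,  0.004]))
(array([ -45.2, -185.2,  112.3]), array([-0.003,  0.006,  0.004]))
```

Request:
send_rows(moves=[[[-9,-38,2],[0,0,0],20],[[-18,-76,2],[0,0,0],20],[[-27,-114,2],[0,0,0],20],[[-36,-152,2],[0,0,0],20],[[-45,-185,2],[0,0,0],20],[[-45,-185,10],[0,0,0],20],[[-45,-185,40],[0,0,0],20],[[-45,-185,70],[0,0,0],20],[[-45,-185,95],[0,0,0],20],[[-45,-185,106],[0,0,0],20],[[-45,-185,111],[0,0,0],20],[[-45,-185,111],[0,0,0],20]])

```text
clock: 16.22
eef_pos: [0.5735, -0.0745, 0.162]
tool_rot: [0.03, 1.0, -0.001, 0.003]
ft_force: [-0.8, -0.3, -1.4]
grip_width: 0.0451
```

Request:
send_rows(moves=[[[0,0,0],[0,0,0],55],[[0,0,0],[0,0,0],55],[[0,0,0],[0,0,0],55],[[0,0,-20],[0,0,0],55],[[0,0,-50],[0,0,0],55],[[0,0,-90],[0,0,0],55],[[0,0,-125],[0,0,0],60],[[0,0,-125],[0,0,0],80]])

```text
clock: 16.88
eef_pos: [0.5764, -0.0745, 0.2972]
tool_rot: [0.03, 0.999, -0.002, 0.011]
ft_force: [1.1, -0.1, 0.9]
grip_width: 0.0705
```

Run:
```python
from h import *
o=readout.get_obs(); print(o["eef_pos"])
c=get_calibration("wrist"); im=camera("wrist"); cv2.imwrite("pics/w4.png",im[:,:,::-1])
for p in pots(c,im,0.099,1500): print("drawer",p)
c=get_calibration("top"); im=camera("top")
for p in pots(c,im,0.018,150): print(p)
print(rel([.583,.395,.30],np.pi+.05));
```

```text
[ 0.57636701 -0.07452247  0.29720517]
drawer (array([ 0.5742, -0.0752]), [44.0, 120.0], 3.057, array([275., 187.]))
drawer (array([ 0.5719, -0.1461]), [45.0, 112.0], 3.097, array([195., 189.]))
(array([0.583 , 0.3956]), [43.0, 129.0], 0.017, array([134., 199.]))
(array([ 0.5731, -0.1637]), [20.0, 109.0], 2.984, array([317., 203.]))
(array([0.4192, 0.4097]), [40.0, 121.0], 0.018, array([128., 252.]))
(array([ 18.9, 468.9, -10.9]), array([-0.004,  0.013, -0.109]))
```

Request:
send_rows(moves=[[[2,40,-8],[0,0,-0.05],80],[[4,80,-8],[0,0,-0.11],80],[[6,120,-8],[0,0,-0.11],80],[[8,160,-8],[0,0,-0.11],80],[[10,200,-8],[0,0,-0.11],80],[[12,240,-5],[0,0,-0.11],80],[[14,280,0],[0,0,-0.11],80],[[16,320,5],[0,0,-0.11],80],[[17,360,10],[0,0,-0.11],80],[[18,400,15],[0,0,-0.11],80],[[19,440,20],[0,0,-0.11],80],[[19,469,30],[0,0,-0.11],80]])

```text
clock: 17.98
eef_pos: [0.5826, 0.3985, 0.2584]
tool_rot: [-0.027, 1.0, -0.002, 0.006]
ft_force: [0.7, 0.7, 0.6]
grip_width: 0.0803
```

Run:
```python
from h import *
c=get_calibration("wrist"); im=camera("wrist")
for p in pots(c,im,0.018,1500): print(p)
print(readout.get_obs()["eef_pos"])
print(rel([.583,.395,.26],np.pi+.05),rel([.583,.395,.079],np.pi+.05));
```

```text
(array([0.4467, 0.4131]), [38.0, 61.0], 0.053, array([300.,  32.]))
(array([0.5833, 0.3959]), [39.0, 131.0], 0.131, array([274., 182.]))
[0.58119386 0.40284306 0.25390093]
(array([-1.4, -8. , -6.1]), array([-0.003,  0.009,  0.008])) (array([  0.2,  -7.4, 174.9]), array([-0.003,  0.009,  0.008]))
```

Request:
send_rows(moves=[[[-1,-7,20],[0,0.009,-0.03],80],[[0,-7,55],[0,0.009,-0.03],80],[[0,-7,90],[0,0.009,-0.03],80],[[0,-7,125],[0,0.009,-0.03],80],[[0,-7,155],[0,0.009,-0.03],80],[[0,-7,175],[0,0.009,-0.03],80],[[0,-7,175],[0,0.009,-0.03],80],[[0,-7,175],[0,0.009,-0.03],20],[[0,-7,175],[0,0.009,-0.03],20],[[0,-7,175],[0,0.009,-0.03],20],[[0,-7,175],[0,0.009,-0.03],20],[[0,-7,175],[0,0.009,-0.03],20]])

```text
clock: 19.03
eef_pos: [0.5845, 0.3963, 0.082]
tool_rot: [-0.044, 0.999, -0.0, 0.002]
ft_force: [0.6, -1.5, 5.2]
grip_width: 0.044
```

Request:
send_rows(moves=[[[0,0,-40],[0,0,0],20],[[0,0,-80],[0,0,0],20],[[0,0,-120],[0,0,0],20],[[0,0,-155],[0,0,0],20],[[0,-20,-180],[0,0,0],20],[[0,-55,-190],[0,0,0.05],20],[[0,-90,-190],[0,0,0.1],20],[[0,-125,-190],[0,0,0.14],20],[[0,-160,-190],[0,0,0.14],20],[[0,-200,-190],[0,0,0.14],20],[[0,-240,-190],[0,0,0.14],20]])

```text
clock: 19.95
eef_pos: [0.6044, 0.1559, 0.2727]
tool_rot: [0.026, 1.0, 0.0, 0.002]
ft_force: [0.9, 0.5, -1.6]
grip_width: 0.0442
```

Run:
```python
from h import *
o=readout.get_obs(); print(o["eef_pos"],o["grip_width"])
print(rel([.5785,0,.27],np.pi-.064)); print(rel([.5785,0,.162],np.pi-.064))
c=get_calibration("top"); im=camera("top")
for p in pots(c,im,0.018,150): print(p)
```

```text
[0.604429   0.15585853 0.27272437] 0.044236869691081995
(array([  17.9, -157. ,    2.6]), array([0.   , 0.005, 0.013]))
(array([  18.5, -157. ,  110.6]), array([0.   , 0.005, 0.013]))
(array([ 0.5819, -0.0752]), [45.0, 124.0], 3.135, array([289., 198.]))
(array([ 0.5784, -0.1506]), [45.0, 118.0], 3.132, array([314., 198.]))
(array([0.5834, 0.203 ]), [43.0, 64.0], 3.136, array([197., 197.]))
```

Request:
send_rows(moves=[[[4,-38,2],[0,0,0.013],20],[[8,-76,2],[0,0,0.013],20],[[13,-114,2],[0,0,0.013],20],[[18,-157,2],[0,0,0.013],20],[[18,-157,10],[0,0,0.013],20],[[18,-157,40],[0,0,0.013],20],[[18,-157,70],[0,0,0.013],20],[[18,-157,95],[0,0,0.013],20],[[18,-157,106],[0,0,0.013],20],[[18,-157,110],[0,0,0.013],20],[[18,-157,110],[0,0,0.013],20],[[18,-157,110],[0,0,0.013],20]])

```text
clock: 21.0
eef_pos: [0.5794, -0.0085, 0.1653]
tool_rot: [0.036, 0.999, -0.003, 0.004]
ft_force: [-0.5, -0.3, -1.6]
grip_width: 0.044
```

Request:
send_rows(moves=[[[0,0,0],[0,0,0],55],[[0,0,0],[0,0,0],55],[[0,0,0],[0,0,0],55],[[0,0,-20],[0,0,0],55],[[0,0,-50],[0,0,0],55],[[0,0,-90],[0,0,0],55],[[0,0,-125],[0,0,0],60],[[0,0,-125],[0,0,0],80]])

```text
clock: 21.67
eef_pos: [0.5818, -0.0077, 0.2999]
tool_rot: [0.036, 0.999, -0.003, 0.012]
ft_force: [1.2, -0.1, 0.2]
grip_width: 0.0702
```

Run:
```python
from h import *
o=readout.get_obs(); print(o["eef_pos"])
c=get_calibration("wrist"); im=camera("wrist")
for p in pots(c,im,0.099,1500): print("drawer",p)
for n in("top","scene"):
  c=get_calibration(n); im=camera(n); cv2.imwrite(f"pics/{n}5.png",im[:,:,::-1])
  for p in pots(c,im,0.018,120): print(n,p)
```

```text
[ 0.58178341 -0.00765488  0.29986892]
drawer (array([ 0.5788, -0.0117]), [43.0, 131.0], 3.09, array([272., 185.]))
drawer (array([ 0.5741, -0.0759]), [45.0, 120.0], 3.018, array([200., 185.]))
drawer (array([ 0.5717, -0.146 ]), [48.0, 111.0], 3.129, array([122., 188.]))
top (array([ 0.5819, -0.0752]), [45.0, 124.0], 3.135, array([289., 200.]))
top (array([ 0.5784, -0.1507]), [45.0, 118.0], 3.134, array([313., 199.]))
top (array([0.4192, 0.4097]), [40.0, 121.0], 0.018, array([128., 252.]))
scene (array([0.2343, 1.0183]), [40.0, 226.0], 1.658, array([347.,  28.]))
scene (array([0.3194, 1.0191]), [48.0, 215.0], 1.518, array([364.,  37.]))
scene (array([0.4041, 1.0414]), [40.0, 252.0], 1.657, array([385.,  40.]))
scene (array([0.4937, 1.0401]), [40.0, 237.0], 1.639, array([405.,  46.]))
scene (array([0.5484, 0.0501]), [37.0, 136.0], 3.11, array([298., 220.]))
scene (array([ 0.5098, -0.017 ]), [41.0, 56.0], 2.996, array([276., 233.]))
scene (array([ 0.5022, -0.102 ]), [38.0, 40.0], 0.188, array([258., 253.]))
```

Run:
```python
from h import *
print(rel([.419,.411,.28],np.pi))
```

```text
(array([189.8, 406.1,   6.9]), array([-0.006,  0.01 , -0.072]))
```

Request:
send_rows(moves=[[[16,35,0],[0,0,-0.07],80],[[32,70,0],[0,0,-0.07],80],[[48,105,0],[0,0,-0.07],80],[[64,140,0],[0,0,-0.07],80],[[80,175,0],[0,0,-0.07],80],[[96,210,0],[0,0,-0.07],80],[[112,245,0],[0,0,-0.07],80],[[128,280,0],[0,0,-0.07],80],[[144,315,0],[0,0,-0.07],80],[[160,350,0],[0,0,-0.07],80],[[176,380,5],[0,0,-0.07],80],[[190,406,7],[0,0,-0.07],80]])

```text
clock: 22.82
eef_pos: [0.4168, 0.4125, 0.2775]
tool_rot: [0.001, 1.0, -0.005, 0.004]
ft_force: [0.1, 0.1, -0.7]
grip_width: 0.0797
```

Run:
```python
from h import *
c=get_calibration("wrist"); im=camera("wrist")
for p in pots(c,im,0.018,1500): print(p)
print(readout.get_obs()["eef_pos"])
print(rel([.419,.411,.079],np.pi));
```

```text
(array([0.4178, 0.4138]), [33.0, 120.0], 3.129, array([279., 178.]))
[0.41452925 0.41668088 0.27678633]
(array([ -3.5,  -4.5, 197.8]), array([-0.006,  0.005,  0.004]))
```

Request:
send_rows(moves=[[[-3,-4,35],[-0.005,0.005,0],80],[[-3,-4,70],[-0.005,0.005,0],80],[[-3,-4,105],[-0.005,0.005,0],80],[[-3,-4,140],[-0.005,0.005,0],80],[[-3,-4,175],[-0.005,0.005,0],80],[[-3,-4,198],[-0.005,0.005,0],80],[[-3,-4,198],[-0.005,0.005,0],80],[[-3,-4,198],[-0.005,0.005,0],20],[[-3,-4,198],[-0.005,0.005,0],20],[[-3,-4,198],[-0.005,0.005,0],20],[[-3,-4,198],[-0.005,0.005,0],20],[[-3,-4,198],[-0.005,0.005,0],20]])

```text
clock: 23.87
eef_pos: [0.4198, 0.4126, 0.0814]
tool_rot: [-0.002, 1.0, 0.001, 0.002]
ft_force: [-0.0, -0.2, 5.7]
grip_width: 0.043
```

Request:
send_rows(moves=[[[0,0,-40],[0,0,0],20],[[0,0,-80],[0,0,0],20],[[0,0,-120],[0,0,0],20],[[0,0,-155],[0,0,0],20],[[0,0,-190],[0,0,0],20],[[-17,-34,-190],[0,0,0.06],20],[[-34,-68,-190],[0,0,0.06],20],[[-50,-102,-190],[0,0,0.06],20],[[-67,-136,-190],[0,0,0.06],20],[[-84,-170,-190],[0,0,0.06],20],[[-100,-204,-190],[0,0,0.06],20]])

```text
clock: 24.78
eef_pos: [0.5203, 0.2069, 0.2721]
tool_rot: [0.028, 1.0, 0.001, 0.002]
ft_force: [0.5, 0.9, -1.8]
grip_width: 0.0432
```

Run:
```python
from h import *
o=readout.get_obs(); print(o["eef_pos"],o["grip_width"])
print(rel([.583,.072,.27],np.pi-.064)); print(rel([.583,.072,.162],np.pi-.064))
```

```text
[0.52029931 0.20694175 0.27205373] 0.04316961181565954
(array([ -70.1, -131.2,    2. ]), array([0.003, 0.004, 0.008]))
(array([ -69.6, -131.6,  110. ]), array([0.003, 0.004, 0.008]))
```

Request:
send_rows(moves=[[[-20,-38,2],[0,0,0.008],20],[[-40,-76,2],[0,0,0.008],20],[[-56,-105,2],[0,0,0.008],20],[[-70,-131,2],[0,0,0.008],20],[[-70,-131,10],[0,0,0.008],20],[[-70,-131,40],[0,0,0.008],20],[[-70,-131,70],[0,0,0.008],20],[[-70,-131,95],[0,0,0.008],20],[[-70,-131,106],[0,0,0.008],20],[[-70,-131,110],[0,0,0.008],20],[[-70,-131,110],[0,0,0.008],20],[[-70,-131,110],[0,0,0.008],20]])

```text
clock: 25.78
eef_pos: [0.5844, 0.073, 0.1636]
tool_rot: [0.032, 0.999, 0.002, 0.004]
ft_force: [0.2, 0.6, -0.8]
grip_width: 0.043
```

Request:
send_rows(moves=[[[0,0,0],[0,0,0],55],[[0,0,0],[0,0,0],55],[[0,0,0],[0,0,0],55],[[0,0,-20],[0,0,0],55],[[0,0,-50],[0,0,0],55],[[0,0,-90],[0,0,0],55],[[0,0,-125],[0,0,0],60],[[0,0,-125],[0,0,0],30]])

```text
clock: 26.45
eef_pos: [0.5867, 0.073, 0.2982]
tool_rot: [0.032, 0.999, 0.003, 0.012]
ft_force: [1.5, 0.4, 0.9]
grip_width: 0.0492
```

Run:
```python
from h import *
o=readout.get_obs(); print(o["eef_pos"],o["joint_pos"].round(2))
c=get_calibration("wrist"); im=camera("wrist"); cv2.imwrite("pics/w6.png",im[:,:,::-1])
for p in pots(c,im,0.099,1500): print("drawer",p)
print(rel([.40,-.026,.30],np.pi/2-.064))
print(rel([.40,-.026,.30],np.pi-.064))
```

```text
[0.58674268 0.07301965 0.29819145] [0.12 0.41 0.23 1.37 0.   0.19]
drawer (array([ 0.5836, -0.0117]), [44.0, 138.0], 3.079, array([178., 186.]))
drawer (array([0.5851, 0.0715]), [42.0, 124.0], 3.062, array([272., 188.]))
drawer (array([ 0.5753, -0.0762]), [49.0, 120.0], 3.05, array([105., 185.]))
drawer (array([ 0.573, -0.146]), [54.0, 111.0], 3.078, array([ 29., 191.]))
(array([ 179.1, -110.4,   -9.4]), array([0.02 , 0.01 , 1.571]))
(array([ 179.1, -110.4,   -9.4]), array([0.006, 0.019, 0.001]))
```

View pics/w6.png

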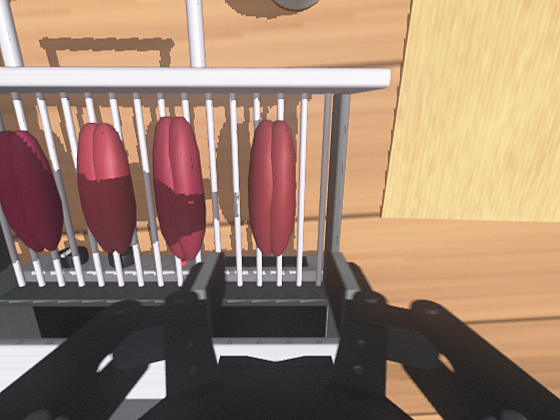

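All four potatoes lie flat and side by side between the rims. I'll push the drawer home with closed fingers against the handle bar.

Request:
send_rows(moves=[[[35,-20,-9],[0.006,0.019,0],0],[[70,-40,-9],[0.006,0.019,0],0],[[105,-60,-9],[0.006,0.019,0],0],[[140,-80,-9],[0.006,0.019,0],0],[[165,-100,-9],[0.006,0.019,0],0],[[189,-110,-9],[0.006,0.019,0],0],[[189,-110,-9],[0.006,0.019,0],0],[[189,-110,20],[0.006,0.019,0],0],[[189,-110,55],[0.006,0.019,0],0],[[189,-110,80],[0.006,0.019,0],0],[[189,-110,95],[0.006,0.019,0],0],[[189,-110,95],[0.006,0.019,0],0]])

```text
clock: 27.5
eef_pos: [0.3898, -0.0241, 0.1919]
tool_rot: [0.032, 0.999, 0.0, -0.004]
ft_force: [-0.4, 0.1, 0.0]
grip_width: 0.0002
```

Run:
```python
from h import *
o=readout.get_obs(); print(o["eef_pos"],o["ft_force"].round(1),o["grip_width"])
print(rel([.39,-.026,.198],np.pi-.064))
print(rel([.39+.998*.2,-.026-.064*.2,.198],np.pi-.064))
```

```text
[ 0.38977933 -0.0240914   0.19188968] [-0.4  0.1  0. ] 0.00018737222854301703
(array([-0.3, -1.9, -6.1]), array([ 0.   , -0.007,  0.001]))
(array([-200.3,   -2.1,   -7.6]), array([ 0.   , -0.007,  0.001]))
```

Request:
send_rows(moves=[[[-10,-2,-4],[0,-0.007,0],0],[[-20,-2,-4],[0,-0.007,0],0],[[-30,-2,-4],[0,-0.007,0],0],[[-42,-2,-4],[0,-0.007,0],0],[[-56,-2,-4],[0,-0.007,0],0],[[-70,-2,-4],[0,-0.007,0],0],[[-84,-2,-4],[0,-0.007,0],0],[[-98,-2,-4],[0,-0.007,0],0],[[-112,-2,-4],[0,-0.007,0],0],[[-126,-2,-4],[0,-0.007,0],0],[[-138,-2,-4],[0,-0.007,0],0],[[-150,-2,-4],[0,-0.007,0],0]])

```text
clock: 28.5
eef_pos: [0.5412, -0.0358, 0.1959]
tool_rot: [0.032, 0.999, -0.0, 0.001]
ft_force: [-3.0, -0.9, 3.0]
grip_width: -0.0
```

Request:
send_rows(moves=[[[-10,0,0],[0,0,0],0],[[-18,0,0],[0,0,0],0],[[-26,0,0],[0,0,0],0],[[-33,0,0],[0,0,0],0],[[-40,0,0],[0,0,0],0],[[-45,0,0],[0,0,0],0],[[-50,0,0],[0,0,0],0],[[-54,0,0],[0,0,0],0],[[-56,0,0],[0,0,0],0]])

```text
clock: 29.25
eef_pos: [0.5977, -0.0394, 0.1961]
tool_rot: [0.032, 0.999, -0.0, 0.001]
ft_force: [-2.9, 0.1, 1.8]
grip_width: 0.0001
```

Request:
send_rows(moves=[[[-3,0,0],[0,0,0],0],[[-6,0,0],[0,0,0],0],[[-9,0,0],[0,0,0],0],[[-12,0,0],[0,0,0],0],[[-12,0,0],[0,0,0],0]])

```text
clock: 29.67
eef_pos: [0.6035, -0.0398, 0.196]
tool_rot: [0.032, 0.999, 0.0, -0.007]
ft_force: [-22.1, 1.0, 14.4]
grip_width: 0.0001
```

Request:
send_rows(moves=[[[-8,0,0],[0,0,0],0],[[-8,0,0],[0,0,0],0],[[20,0,0],[0,0,0],0],[[40,0,-10],[0,0,0],0],[[60,0,-40],[0,0,0],0],[[80,0,-70],[0,0,0],30],[[100,-20,-80],[0,0,0],50],[[120,-50,-80],[0,0,0],50],[[130,-90,-80],[0,0,0],50],[[140,-130,-80],[0,0,0],50],[[145,-170,-80],[0,0,0],50],[[150,-210,-80],[0,0,0],50]])

```text
clock: 30.67
eef_pos: [0.4415, -0.2417, 0.2787]
tool_rot: [0.031, 0.999, -0.0, -0.005]
ft_force: [1.8, -0.8, -0.2]
grip_width: 0.0495
```

Run:
```python
from h import *
o=readout.get_obs(); print(o["eef_pos"],o["joint_pos"].round(2))
im=camera("top"); cv2.imwrite("pics/top7.png",im[:,:,::-1]); c=get_calibration("wrist"); im=camera("wrist"); cv2.imwrite("pics/w7.png",im[:,:,::-1])
print(rel([.46,-.3555,.25],np.pi+.021))
np.save("cw7.npy",c,allow_pickle=True)
t=cv2.imread("pics/top7.png")[130:310,200:460]; 
cv2.imwrite("pics/c7.png",np.hstack([cv2.resize(t,None,fx=1.5,fy=1.5),cv2.resize(im[:,:,::-1],(360,270))]))
```

```text
[ 0.44147494 -0.24169988  0.27874295] [-0.5   0.27 -0.03  1.29 -0.01 -0.44]
(array([ -27.1, -108.6,   28.4]), array([-0.003, -0.011, -0.092]))
```

View pics/c7.png

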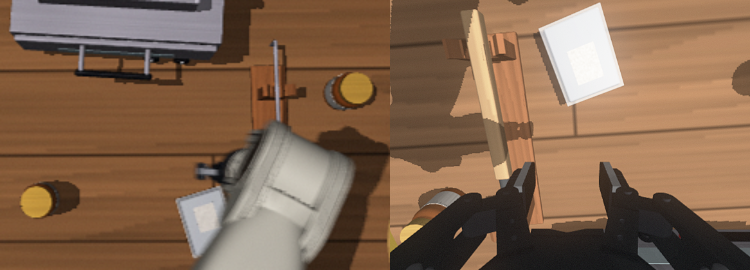

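The drawer is home, with the handle bar close to the machine at crop (113,74). The wrist view shows the pole clear, so I'm moving over it.

Request:
send_rows(moves=[[[-7,-27,7],[0,-0.01,-0.02],60],[[-14,-54,14],[0,-0.01,-0.05],60],[[-21,-81,21],[0,-0.01,-0.09],60],[[-27,-109,28],[0,-0.01,-0.09],60],[[-27,-109,28],[0,-0.01,-0.09],60],[[-27,-109,28],[0,-0.01,-0.09],60]])

```text
clock: 31.27
eef_pos: [0.4603, -0.3565, 0.2493]
tool_rot: [-0.009, 1.0, -0.001, -0.001]
ft_force: [0.2, 1.5, -0.2]
grip_width: 0.06
```

Run:
```python
from h import *
o=readout.get_obs(); print(o["eef_pos"],o["ft_force"].round(2))
c=get_calibration("wrist"); im=camera("wrist"); cv2.imwrite("pics/w8.png",im[:,:,::-1])
h=cv2.cvtColor(im,cv2.COLOR_RGB2HSV); m=(h[...,0]>12)&(h[...,0]<26)&(h[...,1]>60)&(h[...,2]>150)
for b in blobs(m,1500): print(len(b),b.mean(0))
for x in(.28,.46,.52): print(proj(c,[[x,-.3555+.021*(x-.46),.081],[x,-.3555+.021*(x-.46)+.011,.081],[x,-.3555+.021*(x-.46)-.011,.081]]).round())
print(rel([.46,-.3555,.124],np.pi+.021))
```

```text
[ 0.46029833 -0.35650365  0.24929808] [ 0.24  1.49 -0.21]
7396 [277.73458626 128.07706869]
12300 [182.94837398 114.66390244]
8580 [344.03088578 130.3988345 ]
17432 [497.49936898 135.48152822]
16226 [104.75915198 274.60982374]
25119 [442.71571321 260.8176679 ]
1895 [134.9298153 395.5414248]
[[276. -60.]
 [293. -59.]
 [259. -60.]]
[[276. 209.]
 [290. 209.]
 [263. 209.]]
[[277. 275.]
 [289. 276.]
 [264. 275.]]
(array([1.000e-01, 3.000e-01, 1.259e+02]), array([-0.002, -0.001, -0.002]))
```

View pics/w8.png

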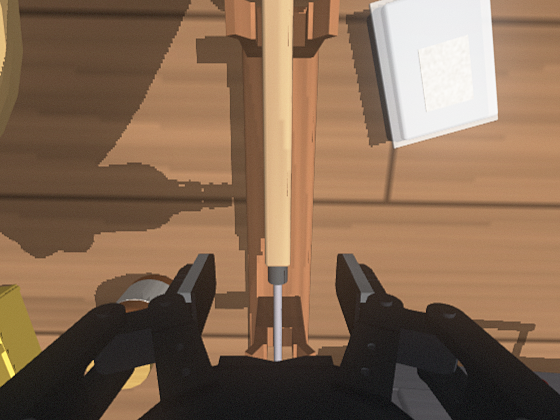

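The pole is centred under the gripper at u≈278, with the wood ending at row 267. I'll go down and grip it.

Request:
send_rows(moves=[[[0,0,35],[0,0,0],60],[[0,0,70],[0,0,0],60],[[0,0,100],[0,0,0],60],[[0,0,120],[0,0,0],60],[[0,0,126],[0,0,0],60],[[0,0,126],[0,0,0],45],[[0,0,126],[0,0,0],10],[[0,0,126],[0,0,0],10],[[0,0,126],[0,0,0],10],[[0,0,126],[0,0,0],10],[[0,0,126],[0,0,0],10]])

```text
clock: 32.23
eef_pos: [0.4615, -0.3565, 0.1264]
tool_rot: [-0.009, 1.0, -0.002, 0.002]
ft_force: [0.1, 0.9, 6.7]
grip_width: 0.0208
```

Request:
send_rows(moves=[[[0,0,-10],[0,0,0],10],[[0,0,-25],[0,0,0],10],[[0,0,-50],[0,0,0],10],[[0,0,-80],[0,0,0],10],[[0,0,-115],[0,0,0],10],[[0,0,-150],[0,0,0],10],[[0,0,-185],[0,0,0],10],[[0,0,-220],[0,0,0],10],[[0,0,-255],[0,0,0],10],[[0,0,-280],[0,0,0],10],[[0,0,-280],[0,0,0],10],[[0,0,-280],[0,0,0],10]])

```text
clock: 33.23
eef_pos: [0.4607, -0.3557, 0.4089]
tool_rot: [-0.009, 1.0, -0.004, 0.004]
ft_force: [0.0, 0.2, -2.6]
grip_width: 0.0209
```

Run:
```python
from h import *
o=readout.get_obs(); print(o["eef_pos"],o["ft_force"].round(2),o["ft_torque"].round(2),o["grip_width"])
t=camera("top"); s=camera("scene"); cv2.imwrite("pics/top9.png",t[:,:,::-1]); cv2.imwrite("pics/scene9.png",s[:,:,::-1])
p=o["eef_pos"]-[0,0,.054]; e=np.array([np.cos(.021),np.sin(.021),0])
H=p+.23*e
for n in("top","scene"): print(n,proj(get_calibration(n),[p,H,H-[0,0,.034]]).round(1))
a=proj(get_calibration("top"),H)[0].astype(int); b=proj(get_calibration("scene"),H)[0].astype(int)
f=lambda im,u:cv2.resize(im[max(u[1]-50,0):u[1]+50,u[0]-65:u[0]+65,::-1],(390,300),interpolation=cv2.INTER_CUBIC)
print(a,b); cv2.imwrite("pics/c9.png",np.hstack([f(t,a),f(s,b)]))
```

```text
[ 0.46074649 -0.35566074  0.40887645] [ 0.02  0.22 -2.55] [ 0.   -0.02  0.02] 0.020854353014806613
top [[417.6 237.2]
 [413.  133.5]
 [408.5 137.1]]
scene [[155.2 246.8]
 [263.7 302.9]
 [264.4 311.7]]
[412 133] [263 302]
```

View pics/c9.png

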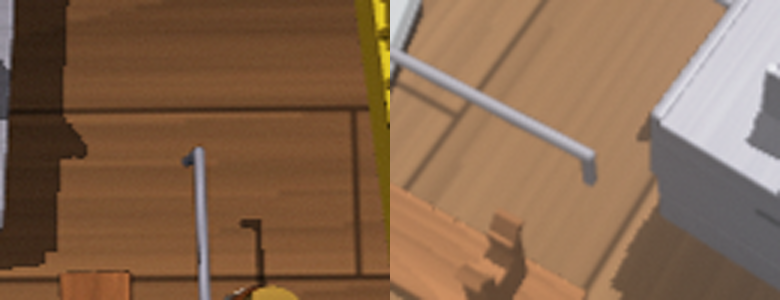

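The top view shows the bend at (413,134) and the scene view at about (265,304), close to the prediction. I'll triangulate the hook and ring, then plan.

Run:
```python
from h import *
c=get_calibration("top"); s=get_calibration("scene")
print("bend",tri(c,[413,134.3],s,[265.2,304.0]), "pred", .4607+.23,-.3557+.0048,.3549)
# tip: scene crop (590,182)->; top crop (187,161)
print("tip",tri(c,[412+(187-195)/3,133+(161-150)/3],s,[263+(200-195)/3,302+(182-150)/3]))
# ring contours
t=cv2.imread("pics/top9.png"); q=cv2.imread("pics/scene9.png")
cv2.imwrite("pics/ring.png",np.hstack([cv2.resize(t[80:130,250:310],(480,400),interpolation=cv2.INTER_CUBIC),cv2.resize(q[185:235,350:388],(304,400),interpolation=cv2.INTER_CUBIC)]))
```

```text
bend (array([ 0.69137995, -0.3509047 ,  0.35095835]), np.float64(0.003838017106804057)) pred 0.6907 -0.3509 0.3549
tip (array([ 0.69196856, -0.35242431,  0.32122135]), np.float64(0.0006242684428712212))
```

View pics/ring.png

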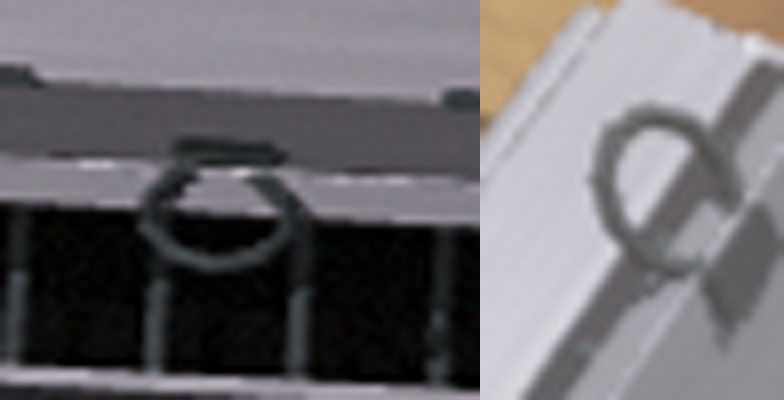

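The ring centre is at about (278,106.5) in the top view and (373.4,208.8) in the scene view.

Run:
```python
from h import *
c=get_calibration("top"); s=get_calibration("scene")
P,e=tri(c,[278,106.4],s,[373.4,208.8]); print("ring",P,e)
th=-.064; ex=np.array([np.cos(th),np.sin(th),0]); ey=np.array([-np.sin(th),np.cos(th),0])
O=np.array([.681,-.0447,0]); q=P-O; print("in roaster",q@ex,q@ey,P[2], "r",np.hypot(q@ex-.15,P[2]-.232),"eye angle",np.arctan2(P[2]-.232,.15-q@ex), "open",np.arctan2(P[2]-.232,.15-q@ex)+.081)
```

```text
ring [ 0.764774   -0.05058639  0.3251235 ] 0.000406477018820712
in roaster 0.08397896466884118 -0.0005164619302653925 0.32512350026049225 r 0.11415236925690161 eye angle 0.9540807987477294 open 1.0350807987477295
```

```bash
cat >> h.py <<'E'
TH=-.064; EX=np.array([np.cos(TH),np.sin(TH),0]); EZ=np.array([0,0,1.])
RING=np.array([.7648,-.0506,.325]); R=.1125
HINGE=RING+R*np.cos(.954)*EX-np.array([0,0,R*np.sin(.954)])
def tcp(a,dx,dh,L=.230):  # a eye angle; dh above rod contact height
    t=a+.081-.45; h=.021*np.sin(t)+.007+dh
    c=HINGE-R*np.cos(a)*EX+R*np.sin(a)*EZ
    return c-(dx+L)*EX+(h+.0564)*EZ
E
python3 - <<'E'
from h import *
print(HINGE)
T=tcp(.954,.003,.003); print(T)
up=T.copy(); up[2]=.46
print(rel(up,np.pi-.064),rel(T,np.pi-.064))
E
```

```text
[ 0.82973956 -0.05476182  0.23322973]
[ 0.53227702 -0.03569818  0.40299619]
(array([-78.1, 317.9, -55.5]), array([-0.003,  0.002,  0.083])) (array([-78. , 318.1,   1.5]), array([-0.003,  0.002,  0.083]))
```

Request:
send_rows(moves=[[[-5,0,-30],[0,0,0],10],[[-12,20,-55],[0,0,0.02],10],[[-20,50,-55],[0,0,0.04],10],[[-30,85,-55],[0,0,0.06],10],[[-40,120,-55],[0,0,0.083],10],[[-48,155,-55],[0,0,0.083],10],[[-56,190,-55],[0,0,0.083],10],[[-64,225,-55],[0,0,0.083],10],[[-70,260,-55],[0,0,0.083],10],[[-75,290,-55],[0,0,0.083],10],[[-78,318,-55],[0,0,0.083],10],[[-78,318,-55],[0,0,0.083],10]])

```text
clock: 34.33
eef_pos: [0.532, -0.031, 0.4572]
tool_rot: [0.029, 1.0, -0.0, -0.002]
ft_force: [0.7, -0.8, -1.4]
grip_width: 0.0213
```

Request:
send_rows(moves=[[[0,0,0],[0,0,0],10],[[0,0,0],[0,0,0],10]])

```text
clock: 34.5
eef_pos: [0.5317, -0.0306, 0.4552]
tool_rot: [0.029, 1.0, -0.0, -0.004]
ft_force: [0.3, -1.0, -2.2]
grip_width: 0.0212
```

Run:
```python
from h import *
o=readout.get_obs(); print(o["eef_pos"],o["grip_width"])
T=tcp(.954,.003,.003); up=T.copy(); up[2]=.46
print(rel(up,np.pi-.064),rel(T,np.pi-.064))
t=camera("top"); q=camera("scene")
cv2.imwrite("pics/c10.png",np.hstack([cv2.resize(t[75:135,245:311,::-1],(440,400),interpolation=cv2.INTER_CUBIC),cv2.resize(q[170:230,335:387,::-1],(346,400),interpolation=cv2.INTER_CUBIC)]))
B=o["eef_pos"]+.23*EX-.0564*EZ
for n in("top","scene"): print(proj(get_calibration(n),[B,B-.034*EZ,RING]).round(1))
```

```text
[ 0.53168388 -0.03055875  0.4552434 ] 0.021212886895666968
(array([-0.9, -5.1, -4.8]), array([-0.   , -0.007,  0.007])) (array([-1.3, -5.1, 52.2]), array([-0.   , -0.007,  0.007]))
[[274.7  97.2]
 [275.2 102.3]
 [278.  106.3]]
[[378.8 182.3]
 [375.9 193.8]
 [373.3 208.9]]
```

View pics/c10.png

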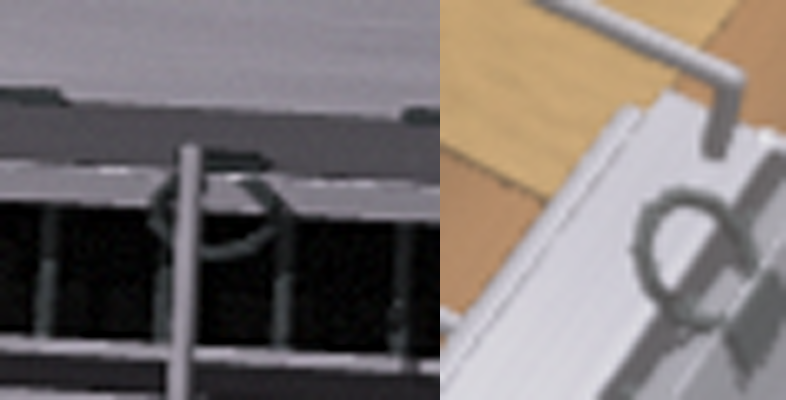

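The bend is at top (273.5,97.5) and scene (380,182), about 2 mm left of the prediction. I'll shift 7 mm right and then lower through the ring.

Request:
send_rows(moves=[[[-1,-7,0],[0,-0.005,0.01],10],[[-1,-7,0],[0,-0.005,0.01],10],[[-1,-7,0],[0,-0.005,0.01],10],[[-1,-7,10],[0,-0.005,0.01],10],[[-1,-7,18],[0,-0.005,0.01],10],[[-1,-7,24],[0,-0.005,0.01],10]])

```text
clock: 35.1
eef_pos: [0.532, -0.0393, 0.4313]
tool_rot: [0.035, 0.999, -0.0, -0.001]
ft_force: [-0.3, 0.5, -1.4]
grip_width: 0.0211
```

Run:
```python
from h import *
o=readout.get_obs(); print(o["eef_pos"],o["ft_force"].round(2))
T=tcp(.954,.003,.003)-[0,.002,0]
print(rel(T,np.pi-.064))
t=camera("top"); q=camera("scene")
# prong: differencing against images before (top9/scene9)
for n,im in(("top",t),("scene",q)):
    d=np.abs(im[:,:,::-1].astype(int)-cv2.imread(f"pics/{n}9.png")).sum(2)>60
    c=get_calibration(n); B=o["eef_pos"]+.23*EX-.0564*EZ; p=proj(c,[B,B-.034*EZ,RING]); print(n,p.round(1))
    u,v=p[0].round().astype(int)
    for r in range(v-6,v+20,2):
        cols=np.where(d[r,u-12:u+12])[0]+u-12
        print(r,(cols.min(),cols.max()) if len(cols) else None,end="; ")
    print()
```

```text
[ 0.53202923 -0.0392832   0.43125137] [-0.28  0.51 -1.36]
(array([-0.2,  1.6, 28.3]), array([-0.001, -0.001, -0.006]))
top [[279.  100.7]
 [279.3 105.5]
 [278.  106.3]]
95 None; 97 None; 99 (np.int64(279), np.int64(279)); 101 (np.int64(277), np.int64(281)); 103 (np.int64(280), np.int64(281)); 105 (np.int64(280), np.int64(281)); 107 (np.int64(277), np.int64(285)); 109 (np.int64(277), np.int64(280)); 111 (np.int64(277), np.int64(279)); 113 (np.int64(277), np.int64(280)); 115 (np.int64(277), np.int64(280)); 117 (np.int64(276), np.int64(280)); 119 (np.int64(276), np.int64(280)); 
scene [[375.1 193.5]
 [372.4 204.5]
 [373.3 208.9]]
188 (np.int64(363), np.int64(363)); 190 (np.int64(363), np.int64(367)); 192 (np.int64(366), np.int64(371)); 194 (np.int64(370), np.int64(376)); 196 (np.int64(372), np.int64(376)); 198 (np.int64(372), np.int64(375)); 200 (np.int64(373), np.int64(373)); 202 (np.int64(370), np.int64(374)); 204 (np.int64(370), np.int64(374)); 206 None; 208 None; 210 None; 212 None;
```

Request:
send_rows(moves=[[[0,1,6],[0,0,0],10],[[0,1,12],[0,0,0],10],[[0,1,18],[0,0,0],10],[[0,1,23],[0,0,0],10],[[0,1,28],[0,0,0],10],[[0,1,28],[0,0,0],10],[[0,1,28],[0,0,0],10],[[0,1,28],[0,0,0],10]])

```text
clock: 35.87
eef_pos: [0.5318, -0.038, 0.403]
tool_rot: [0.035, 0.999, -0.0, -0.001]
ft_force: [1.4, 0.1, -0.7]
grip_width: 0.0213
```

Run:
```python
from h import *
o=readout.get_obs(); print(o["eef_pos"],o["ft_force"].round(2),o["ft_torque"].round(2))
t=camera("top"); q=camera("scene")
cv2.imwrite("pics/c11.png",np.hstack([cv2.resize(t[75:135,245:311,::-1],(440,400),interpolation=cv2.INTER_CUBIC),cv2.resize(q[180:240,345:397,::-1],(346,400),interpolation=cv2.INTER_CUBIC)]))
for a in np.arange(.954,-.2,-.1):
    k=np.clip((.954-a)/.6,0,1); 
    T=tcp(a,.013-.005*k,.002-.005*k)-[0,.0015,0]; print(round(a,2),rel(T)[0])
```

```text
[ 0.5318188  -0.0380251   0.40295565] [ 1.35  0.06 -0.75] [ 0. -0. -0.]
0.95 [9.7 0.8 1.2]
0.85 [17.7  0.8 10.8]
0.75 [24.9  0.7 21.3]
0.65 [31.3  0.7 32.7]
0.55 [36.8  0.7 44.9]
0.45 [41.4  0.7 57.6]
0.35 [45.   0.7 70.9]
0.25 [48.3  0.6 83.7]
0.15 [50.6  0.6 96.8]
0.05 [ 51.7   0.6 110. ]
-0.05 [ 51.7   0.6 123.3]
-0.15 [ 50.6   0.7 136.3]
```

View pics/c11.png

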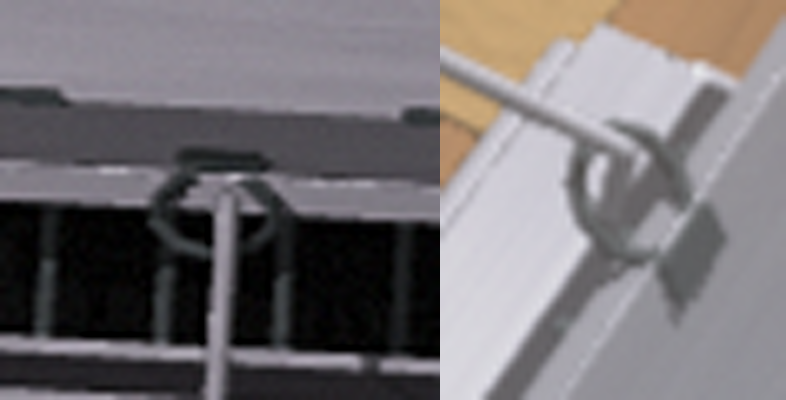

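The hook is through the ring in both views: the bend sits inside the ring at top crop (228,185). Now I draw it along the arc.

Request:
send_rows(moves=[[[5,1,0],[0,0,0],10],[[10,1,1],[0,0,0],10],[[14,1,6],[0,0,0],10],[[18,1,11],[0,0,0],10],[[22,1,16],[0,0,0],10],[[25,1,21],[0,0,0],10],[[28,1,27],[0,0,0],10],[[31,1,33],[0,0,0],10],[[34,1,39],[0,0,0],10],[[37,1,45],[0,0,0],10],[[39,1,51],[0,0,0],10],[[41,1,57],[0,0,0],10]])

```text
clock: 36.97
eef_pos: [0.4905, -0.0342, 0.3456]
tool_rot: [0.035, 0.999, -0.0, -0.001]
ft_force: [-1.0, 0.1, -0.9]
grip_width: 0.0208
```

Run:
```python
from h import *
o=readout.get_obs(); print(o["eef_pos"],o["ft_force"].round(2),o["ft_torque"].round(2),o["grip_width"])
t=camera("top"); q=camera("scene"); cv2.imwrite("pics/t12.png",t[:,:,::-1]);cv2.imwrite("pics/s12.png",q[:,:,::-1])
# flap front-edge: changed pixels rows vs top9 at columns left/right of ring
d=np.abs(t[:,:,::-1].astype(int)-cv2.imread("pics/top9.png")).sum(2)>60
for u in(240,255,300,320): r=np.where(d[60:170,u])[0]+60; print(u,(r.min(),r.max()) if len(r) else None)
c=get_calibration("top")
for op in(1.035,.9,.7,.6,.5,.4,.3,.1,0):
    E=[HINGE-.092*np.cos(op)*EX+.092*np.sin(op)*EZ+y*np.array([-EX[1],EX[0],0]) for y in(.08,-.08)]; print(op,proj(c,E).round(0).tolist())
for a in np.arange(.45,-.3,-.1):
    k=np.clip((.954-a)/.6,0,1); 
    T=tcp(a,.013-.005*k,.002-.005*k)-[0,.0015,0]; print(round(a,2),rel(T,np.pi-.064))
```

```text
[ 0.49045678 -0.034232    0.34558669] [-1.01  0.11 -0.91] [-0.06 -0.15 -0.04] 0.020783487616211946
240 (np.int64(90), np.int64(120))
255 (np.int64(89), np.int64(121))
300 (np.int64(91), np.int64(161))
320 (np.int64(94), np.int64(124))
1.035 [[245.0, 99.0], [313.0, 102.0]]
0.9 [[245.0, 104.0], [312.0, 107.0]]
0.7 [[245.0, 111.0], [312.0, 115.0]]
0.6 [[245.0, 114.0], [311.0, 118.0]]
0.5 [[245.0, 117.0], [311.0, 121.0]]
0.4 [[245.0, 120.0], [311.0, 123.0]]
0.3 [[246.0, 122.0], [310.0, 125.0]]
0.1 [[246.0, 125.0], [310.0, 129.0]]
0 [[247.0, 126.0], [310.0, 130.0]]
0.45 (array([-0.4, -0.3, -0.2]), array([-0.001, -0.005, -0.006]))
0.35 (array([ 3.1, -0.3, 13.1]), array([-0.001, -0.005, -0.006]))
0.25 (array([ 6.4, -0.3, 26. ]), array([-0.001, -0.005, -0.006]))
0.15 (array([ 8.6, -0.3, 39.1]), array([-0.001, -0.005, -0.006]))
0.05 (array([ 9.6, -0.3, 52.3]), array([-0.001, -0.005, -0.006]))
-0.05 (array([ 9.5, -0.3, 65.5]), array([-0.001, -0.005, -0.006]))
-0.15 (array([ 8.4, -0.2, 78.5]), array([-0.001, -0.005, -0.006]))
-0.25 (array([ 6.1, -0.2, 91.3]), array([-0.001, -0.005, -0.006]))
```

The flap is following, with its front edge at row about 121, which means roughly 0.45 rad open. Carrying on down.

Request:
send_rows(moves=[[[2,0,7],[0,0,0],10],[[3,0,13],[0,0,0],10],[[5,0,20],[0,0,0],10],[[6,0,26],[0,0,0],10],[[7,0,33],[0,0,0],10],[[9,0,39],[0,0,0],10],[[9,0,46],[0,0,0],10],[[10,0,52],[0,0,0],10],[[10,0,59],[0,0,0],10],[[9,0,65],[0,0,0],10],[[9,0,69],[0,0,0],10],[[9,0,69],[0,0,0],10]])

```text
clock: 38.07
eef_pos: [0.4808, -0.0336, 0.2753]
tool_rot: [0.035, 0.999, -0.0, -0.003]
ft_force: [0.9, -0.3, 0.9]
grip_width: 0.0213
```

```bash
cat > flap.py <<'E'
from h import *
o=readout.get_obs(); print(o["eef_pos"],o["ft_force"].round(2),o["ft_torque"].round(2),o["grip_width"])
t=camera("top"); q=camera("scene"); cv2.imwrite("pics/tl.png",t[:,:,::-1]);cv2.imwrite("pics/sl.png",q[:,:,::-1])
for n,im,us in(("top",t,(235,255,300,320)),):
  d=np.abs(im[:,:,::-1].astype(int)-cv2.imread(f"pics/{n}9.png")).sum(2)>60
  for u in us: r=np.where(d[60:145,u])[0]+60; print(u,(r.min(),r.max()) if len(r) else None)
# scene: flap front edge profile, brightness along the roaster x line at y=+0.10 on z=.232
c=get_calibration("scene"); g=cv2.cvtColor(q,cv2.COLOR_RGB2GRAY)
for y in(.1,-.1):
  P=[HINGE+(-s*EX+y*np.array([-EX[1],EX[0],0])) for s in np.arange(.07,.125,.004)]
  uv=proj(c,P); print(y,[int(v) for v in cv2.remap(g,uv[:,0].astype(np.float32),uv[:,1].astype(np.float32),1).ravel()])
E
python3 flap.py
```

```text
[ 0.48081757 -0.03362271  0.27534669] [ 0.91 -0.31  0.89] [ 0.   -0.48  0.  ] 0.021282621077545565
235 (np.int64(90), np.int64(124))
255 (np.int64(90), np.int64(125))
300 (np.int64(91), np.int64(130))
320 (np.int64(95), np.int64(131))
0.1 [206, 206, 205, 205, 205, 205, 204, 194, 200, 199, 197, 197, 197, 199]
-0.1 [217, 218, 215, 215, 214, 215, 216, 201, 215, 212, 210, 211, 211, 211]
```

Request:
send_rows(moves=[[[0,0,2],[0,0,0],10],[[0,0,4],[0,0,0],10],[[0,0,6],[0,0,0],10],[[0,0,6],[0,0,0],10]])

```text
clock: 38.5
eef_pos: [0.4811, -0.0336, 0.2701]
tool_rot: [0.035, 0.999, -0.0, -0.002]
ft_force: [-0.4, 0.5, 1.3]
grip_width: 0.0214
```

```bash
python3 flap.py
python3 - <<'E'
from h import *
c=get_calibration("scene")
Y=np.array([-EX[1],EX[0],0])
for op in(.1,.05,0): print(op,[proj(c,HINGE-.092*np.cos(op)*EX+.092*np.sin(op)*EZ+y*Y).round(1).tolist() for y in(.15,-.15)])
q=cv2.imread("pics/sl.png"); t=cv2.imread("pics/tl.png")
cv2.imwrite("pics/c13.png",np.hstack([cv2.resize(t[85:145,215:345],(520,240)),cv2.resize(q[170:300,310:430],(222,240))]))
E
```

```text
[ 0.48105913 -0.03360889  0.27010557] [-0.42  0.5   1.26] [ 0.05 -0.66  0.05] 0.021384290257790064
235 (np.int64(90), np.int64(124))
255 (np.int64(90), np.int64(125))
300 (np.int64(91), np.int64(130))
320 (np.int64(95), np.int64(131))
0.1 [206, 206, 206, 206, 204, 204, 204, 195, 199, 199, 197, 198, 197, 198]
-0.1 [216, 217, 215, 215, 213, 216, 215, 201, 214, 212, 210, 212, 211, 210]
0.1 [[[386.6, 183.9]], [[321.2, 276.9]]]
0.05 [[[386.1, 185.1]], [[320.9, 277.9]]]
0 [[[385.7, 186.3]], [[320.8, 279.0]]]
```

Another 5 mm of press raised the torque while the flap edge stayed put in both images, so the flap is against its stop. Unhooking straight up now.

Request:
send_rows(moves=[[[0,0,6],[0,0,0],10],[[-1,0,0],[0,0,0],10],[[-3,0,-8],[0,0,0],10],[[-3,0,-16],[0,0,0],10],[[-3,0,-24],[0,0,0],10],[[-3,0,-32],[0,0,0],10],[[-3,0,-40],[0,0,0],10],[[-3,0,-50],[0,0,0],10],[[-3,0,-60],[0,0,0],10],[[-3,0,-75],[0,0,0],10],[[-3,0,-95],[0,0,0],10],[[-3,0,-95],[0,0,0],10]])

```text
clock: 39.6
eef_pos: [0.4856, -0.0339, 0.3696]
tool_rot: [0.035, 0.999, -0.0, 0.002]
ft_force: [1.0, -0.3, 0.0]
grip_width: 0.0211
```

```bash
python3 flap.py
python3 - <<'E'
from h import *
o=readout.get_obs()
q=cv2.imread("pics/sl.png"); t=cv2.imread("pics/tl.png")
B=o["eef_pos"]+.23*EX-.0564*EZ; Tc=o["eef_pos"]-.18*EX-.0564*EZ
for n in("top","scene"): print(proj(get_calibration(n),[B,B-.034*EZ,Tc]).round(1))
cv2.imwrite("pics/c14.png",np.hstack([cv2.resize(t[75:145,205:345],(480,240)),cv2.resize(q[160:290,290:430],(258,240))]))
print(rel([.445,-.06,.40],np.pi+.021),rel([.4615,-.3565,.25],np.pi+.021),rel([.4615,-.3565,.135],np.pi+.021))
E
```

```text
[ 0.48558887 -0.03385711  0.36963636] [ 0.97 -0.31  0.03] [ 0.01 -0.08 -0.01] 0.021096674153457385
235 (np.int64(90), np.int64(124))
255 (np.int64(90), np.int64(125))
300 (np.int64(91), np.int64(141))
320 (np.int64(95), np.int64(131))
0.1 [206, 206, 206, 206, 205, 205, 204, 194, 201, 200, 197, 197, 197, 199]
-0.1 [217, 217, 215, 215, 213, 216, 215, 200, 213, 213, 209, 211, 210, 208]
[[277.3 129.5]
 [277.6 133.1]
 [266.6 305.8]]
[[350.1 203.1]
 [348.2 213. ]
 [199.8 129.3]]
(array([ 37.9, -28.9, -33.7]), array([-0.001, -0.002, -0.091])) (array([   0.5, -323.4,  116.5]), array([-0.001, -0.002, -0.091])) (array([   0.4, -323.4,  231.5]), array([-0.001, -0.002, -0.091]))
```

View pics/c14.png

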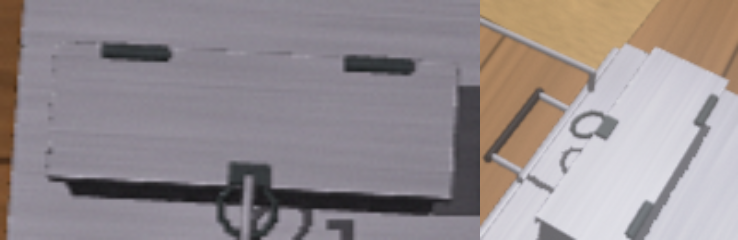

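The flap lies shut, the hook is clear above the ring, and the bend is where predicted, at scene (351,203). Now I carry the pole back over its rest.

Request:
send_rows(moves=[[[5,-20,-20],[0,0,-0.02],10],[[10,-55,-20],[0,0,-0.04],10],[[10,-90,-10],[0,0,-0.06],10],[[8,-125,0],[0,0,-0.091],10],[[6,-160,10],[0,0,-0.091],10],[[4,-195,25],[0,0,-0.091],10],[[2,-230,40],[0,0,-0.091],10],[[1,-265,55],[0,0,-0.091],10],[[0,-300,70],[0,0,-0.091],10],[[0,-323,90],[0,0,-0.091],10],[[0,-323,116],[0,0,-0.091],10],[[0,-323,116],[0,0,-0.091],10]])

```text
clock: 40.7
eef_pos: [0.4587, -0.3556, 0.2432]
tool_rot: [-0.009, 1.0, 0.004, -0.006]
ft_force: [0.2, 1.0, -2.4]
grip_width: 0.0212
```

Run:
```python
from h import *
o=readout.get_obs(); print(o["eef_pos"],o["ft_force"].round(1))
t=camera("top"); q=camera("scene"); cv2.imwrite("pics/t15.png",t[:,:,::-1])
e=np.array([np.cos(.021),np.sin(.021),0])
B=o["eef_pos"]+.23*e-.0564*EZ
for n,im in(("top",t),("scene",q)):
    ref=cv2.imread("pics/top0.png" if n=="top" else "pics/scene0.png")
    p=proj(get_calibration(n),[B,B-.034*EZ,o["eef_pos"]+.12*e-.0564*EZ]); print(n,p.round(1).tolist())
    # bright steel rod pixels (low saturation) near
    h=cv2.cvtColor(im,cv2.COLOR_RGB2HSV); u,v=p[0].round().astype(int); m=(h[...,1]<70)&(h[...,2]>90)
    for r in range(v-6,v+26,3):
        cc=np.where(m[r,u-12:u+12])[0]+u-12; print(r,(int(cc.min()),int(cc.max())) if len(cc) else None,end="; ")
    print()
print(rel([.4615,-.3565,.135],np.pi+.021),rel([.4615,-.3565,.127],np.pi+.021))
```

```text
[ 0.45871071 -0.35558225  0.24316843] [ 0.2  1.  -2.4]
top [[393.6, 150.1], [390.4, 152.7], [395.4, 191.9]]
144 None; 147 None; 150 (393, 395); 153 (393, 396); 156 (393, 396); 159 (394, 396); 162 (394, 396); 165 (394, 396); 168 (394, 396); 171 (394, 396); 174 (394, 396); 
scene [[265.8, 340.7], [266.3, 347.1], [219.4, 315.4]]
335 (257, 266); 338 (263, 268); 341 (265, 268); 344 (266, 268); 347 None; 350 None; 353 None; 356 None; 359 None; 362 None; 365 None; 
(array([ -1.2,  -1.6, 113.6]), array([ 0.003, -0.006, -0.   ])) (array([ -1.3,  -1.6, 121.6]), array([ 0.003, -0.006, -0.   ]))
```

Request:
send_rows(moves=[[[-1,-1,20],[0.003,-0.006,0],10],[[-1,-1,45],[0.003,-0.006,0],10],[[-1,-1,65],[0.003,-0.006,0],10],[[-1,-1,80],[0.003,-0.006,0],10],[[-1,-1,92],[0.003,-0.006,0],10],[[-1,-1,102],[0.003,-0.006,0],10],[[-1,-1,109],[0.003,-0.006,0],10],[[-1,-1,115],[0.003,-0.006,0],10],[[-1,-1,119],[0.003,-0.006,0],10],[[-1,-1,119],[0.003,-0.006,0],10]])

```text
clock: 41.63
eef_pos: [0.4621, -0.3561, 0.1303]
tool_rot: [-0.011, 1.0, -0.001, 0.001]
ft_force: [1.4, 0.9, 1.5]
grip_width: 0.0208
```

Request:
send_rows(moves=[[[0,0,3],[0,0,0],10],[[0,0,3],[0,0,0],18],[[0,0,3],[0,0,0],24],[[0,0,3],[0,0,0],30],[[0,0,3],[0,0,0],50],[[0,0,3],[0,0,0],60],[[0,0,3],[0,0,0],60],[[0,0,-20],[0,0,0],60],[[0,0,-50],[0,0,0],60],[[0,0,-90],[0,0,0],60],[[0,0,-125],[0,0,0],60],[[0,0,-125],[0,0,0],60]])

```text
clock: 42.63
eef_pos: [0.4646, -0.358, 0.2638]
tool_rot: [-0.011, 1.0, -0.005, 0.007]
ft_force: [1.3, -0.8, 1.3]
grip_width: 0.0599
```

Run:
```python
from h import *
o=readout.get_obs(); print(o["eef_pos"],o["ft_force"].round(1))
for n in("top","scene"):
    im=camera(n); cv2.imwrite(f"pics/{n}16.png",im[:,:,::-1]); ref=cv2.imread(f"pics/{n}0.png")[:,:,::-1]
    d=(np.abs(im.astype(int)-ref).sum(2)>70).astype(np.uint8)
    c=get_calibration(n)
    # hook end region: compare steel pixels now vs start
    p=proj(c,[[.690,-.351,.07]])[0].round().astype(int); u,v=p
    for k,x in(("start",ref),("now",im)):
        h=cv2.cvtColor(np.ascontiguousarray(x),cv2.COLOR_RGB2HSV); m=(h[...,1]<70)&(h[...,2]>90)
        b=np.argwhere(m[v-12:v+25,u-12:u+8])+[v-12,u-12]; print(n,k,len(b),b.mean(0).round(2),b.min(0),b.max(0))
    w=d[v-20:v+30,u-20:u+20].sum(); print("changed px at hook",w)
    for nm,X in(("jar_a",[.387,.105,.1]),("jar_b",[.595,-.492,.1]),("pack",[.343,-.22,.042])):
        u,v=proj(c,X)[0].round().astype(int); print(nm,d[max(v-15,0):v+15,u-15:u+15].sum())
c=get_calibration("wrist"); im=camera("wrist"); a=cv2.imread("pics/w8.png")[:,:,::-1]
print("wrist diff",[(np.abs(im.astype(int)-a).sum(2)>90)[r:r+50,230:330].sum() for r in(0,50,100,150,200,250,300)])
for nm,x in(("start",np.ascontiguousarray(a)),("now",im)):
    h=cv2.cvtColor(x,cv2.COLOR_RGB2HSV)
    for r in(30,120,200,250,310):
        m=(h[r,220:340,1]<135)&(h[r,220:340,2]>120); cc=np.where(m)[0]+220; print(nm,r,(cc.min(),cc.max(),round(float(np.median(cc)),1)) if len(cc) else None)
```

```text
[ 0.46459239 -0.35804016  0.26382612] [ 1.3 -0.8  1.3]
top start 71 [169.49 383.48] [157 382] [182 385]
top now 76 [169.5  383.88] [156 382] [182 385]
changed px at hook 57
jar_a 0
jar_b 1
pack 0
scene start 82 [359.04 263.9 ] [352 256] [367 270]
scene now 83 [359.6  263.98] [353 256] [368 271]
changed px at hook 71
jar_a 0
jar_b 0
pack 726
wrist diff [np.int64(460), np.int64(148), np.int64(95), np.int64(217), np.int64(217), np.int64(876), np.int64(1209)]
start 30 (np.int64(220), np.int64(339), 274.5)
start 120 (np.int64(220), np.int64(339), 293.0)
start 200 (np.int64(253), np.int64(339), 299.0)
start 250 (np.int64(220), np.int64(339), 284.5)
start 310 (np.int64(220), np.int64(339), 280.5)
now 30 (np.int64(220), np.int64(339), 275.0)
now 120 (np.int64(220), np.int64(339), 293.5)
now 200 (np.int64(230), np.int64(339), 297.0)
now 250 (np.int64(220), np.int64(339), 285.0)
now 310 (np.int64(220), np.int64(339), 291.5)
```

The hook end is within a pixel of its start in both views. I'll move the arm clear and check the rest.

Request:
send_rows(moves=[[[0,0,-40],[0,0,0],60],[[40,-20,-60],[0,0,0],60],[[80,-40,-60],[0,0,0],60],[[120,-60,-60],[0,0,0],60],[[160,-80,-60],[0,0,0],60],[[200,-100,-60],[0,0,0],60],[[240,-120,-60],[0,0,0],60],[[270,-130,-60],[0,0,0],60],[[270,-130,-60],[0,0,0],60],[[270,-130,-60],[0,0,0],60]])

```text
clock: 43.62
eef_pos: [0.1912, -0.492, 0.3127]
tool_rot: [-0.008, 1.0, 0.001, 0.0]
ft_force: [0.5, 0.5, 0.7]
grip_width: 0.06
```

Run:
```python
from h import *
o=readout.get_obs(); print(o["eef_pos"])
for n in("top","scene"):
    im=camera(n); cv2.imwrite(f"pics/{n}17.png",im[:,:,::-1]); ref=cv2.imread(f"pics/{n}0.png")[:,:,::-1]
    d=np.abs(im.astype(int)-ref).sum(2)>70; c=get_calibration(n)
    for nm,X in(("pack",[.343,-.22,.042]),("pole tail",[.285,-.359,.08]),("pole mid",[.46,-.3555,.08]),("pole front",[.60,-.3525,.07]),("hook",[.69,-.351,.07])):
        u,v=proj(c,X)[0].round().astype(int); print(n,nm,d[v-12:v+12,u-12:u+12].sum())
    for p in pots(c,im,.018,80): print(p[0],p[3])
    # roaster front/handle vs image right after drawer was seated (top7/top9)
    if n=="top":
        r=cv2.imread("pics/top9.png")[:,:,::-1]; print("drawer px change since seated",(np.abs(im.astype(int)-r).sum(2)>70)[145:185,205:350].sum())
        g=cv2.imread("pics/tl.png")[:,:,::-1]; print("flap px change since shut",(np.abs(im.astype(int)-g).sum(2)>70)[85:125,215:345].sum())
```

```text
[ 0.19120922 -0.49201223  0.31273278]
top pack 0
top pole tail 16
top pole mid 34
top pole front 56
top hook 23
drawer px change since seated 30
flap px change since shut 0
scene pack 0
scene pole tail 40
scene pole mid 8
scene pole front 26
scene hook 19
[0.1452 1.0178] [325.  26.]
[0.236  1.0185] [344.  32.]
[0.3194 1.0191] [364.  37.]
[0.4041 1.0414] [385.  40.]
[0.4935 1.0402] [405.  46.]
```

Run:
```python
from h import *
from workcell import order
c=get_calibration("top")
for f in("top2","top9","top17"):
    g=cv2.cvtColor(cv2.imread(f"pics/{f}.png"),cv2.COLOR_BGR2GRAY)
    P=proj(c,[[.62,-.04,.145]])[0].round().astype(int); w=g[P[1]-8:P[1]+9,P[0]-15:P[0]+15].mean(1); r=P[1]-8+int(w.argmin())
    print(f,r,plane(c,[[P[0],r]],.145).round(3),w.min().round())
print(order.job_done())
```

```text
top2 176 [[ 0.629 -0.041  0.145]] 78.0
top9 180 [[ 0.618 -0.041  0.145]] 21.0
top17 178 [[ 0.623 -0.041  0.145]] 20.0
the job is handed in; nothing more can be done
None
```

I ran the whole sequence and handed the job in. The hand-in reports no verdict. One check is slightly uncertain: the drawer handle read differently in two pictures.

**What I did**
- **Drawer and potatoes:** I drew the drawer out until it stopped hard (25 N). All four sweet potatoes went side by side and flat on the rods. I then pushed the drawer in until it stopped (22 N).
- **Flap:** I lowered the pole's hook through the ring. I swung the flap down with it hooked and pressed on to its stop, then unhooked straight up. I kept the robot itself clear of the flap.
- **Pole:** I laid it back in both forks with the hook hanging down, then moved the arm clear.

**What the last checks showed**
- **Flap:** pressing about 5 mm further raised the torque without moving the flap's edge. Its picture was unchanged after unhooking.
- **Pole:** the hook end is within a pixel of its starting place in both views. Only small, edge-sized differences show elsewhere along the pole.
- **Jars and pack:** the pack's area in the pictures is unchanged, and the jars' areas are too (one pixel differs).
- **Drawer:** the handle read x = 0.618 m after the drawer was pushed home and 0.623 m at the end. Home should be about 0.62 m. The gap is two pixels of a coarse reading and points towards closed, so I took the drawer as home.
- **Potatoes:** I last saw them flat just before the drawer went in. They cannot be seen with it shut, so I did not check them again.

**What went wrong on the way:** on the first approach to a potato, joint 6 reached its limit and the arm drifted off course. It touched nothing, and I carried on with the gripper turned half round.

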